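# Lock the travel stop into the T-slot rail against its sprung buffer

### The arm

A 6-joint arm with a two-finger parallel gripper is mounted at the origin on the work surface. World frame = base frame: x ahead of the robot, y to its left, z up, the work surface at z = 0. Lengths are in m, angles in rad, forces in N, time in s.
With the tool pointing down it reaches from about 0.325 to 0.9 m from the base axis. Payload 6.1 kg.
Tool frame: the origin (TCP) lies on the centre line of the jaws, within the pads' length; the fingertips stand 25 mm ahead of it and the grasp point (between the pads) lies 6 mm ahead of it; z points along the fingers, x is the direction in which the jaws open and shut, and the axes are right-handed (so a half turn about z gives the same grasp; the last joint's range is limited). The gripper opens to 85 mm and grips with 20 to 120 N. Pads are 22 mm wide; open, the fingers measure 114 mm over their backs; the gripper's body (76 mm by 85 mm) begins 54 mm behind the grasp point. The pads swing forward as they close: fully open they stand 13 mm farther back than shut.
Start: joints at [-1.4, 0.22, 1.526, -0, 1.395, -0.126], TCP at [0.183, -0.598, 0.256] pointing down, gripper open.
Joint ranges: [-2.98, 2.98], [-0.91, 2.08], [0.09, 2.57], [-1.24, 4.39], [0.2, 2.65], [-2.68, 2.68]. Speed limits (rad/s): [2.57, 2.57, 3.01, 3.14, 3.14, 3.14].

### API

Orientations are given as a unit quaternion [w, x, y, z].
In Python, from cell import env gives the robot as it stands.
- The arm moves only by the tool step_arm, never from a script. Its argument "increments" is a list of rows, each an object of numbers: "tx", "ty", "tz": the shift along the tool's x, y, z in mm; "wx", "wy", "wz": the turn, a rotation vector about the tool's x, y, z in rad; "jaw": the finger opening in mm, from 0 to 85.4. A call has 1 to 20 rows; each row is the pose to reach, as a shift and turn from the pose commanded when the call began, along the tool's axes at that moment; what a row does not reach only later rows make up. A row lasts 1/8 s, in which the tool goes at most 62.5 mm and 10.7 degrees, less where a joint would pass 70% of its speed; a pose out of reach is approached as far as the arm can. A call with a gripper value outside its range is refused whole. The fingers move at their own pace and stop on an object; "squeeze" is the grip in N (left out, the last holds). Time passes only in rows, so rows that repeat a pose let the fingers close. It gives the time, the measured TCP pose, the force and the opening at its end, in the units of the state.
- env.read_state(): the state, without advancing time (a new reading comes with each control period).
- env.camera(name): name is "side" or "top" or "wrist"; returns the picture (400x640x3 uint8, red, green, blue); there is no depth.
- env.camera_info(name): a dict with "camera_matrix" (3x3 intrinsics, pixels), "origin" and "attitude" of the camera in the world. Camera axes: x right, y down, z forward; pixel columns grow to the right and rows downward; lengths in m; the calibration is good to about 2 mm. The wrist camera is an equidistant fisheye: a pixel r from the principal point sees the ray r / f radians off the axis. A picture is of the moment at which its call begins: read the wrist's pose just before it. camera_info takes no time and is no camera call; for the wrist camera it gives the pose at the moment of the call.
- env.close_job(): hands the job in, once; it reports no verdict.
The state is a dict: "time_s": time; "joints": joint angles; "qvel": joint speeds; "joint_efforts": joint torques, N m; "position": TCP position; "orientation": TCP orientation; "wrist_force": force on the tool from outside, world axes, zero at the start; "ft_torque": the same for the moment, N m; "grip_width": finger opening in m.
Only numpy, scipy, OpenCV 4.12 (cv2) and the standard library are available. Lean on these libraries where they do the work, as an engineer would, in place of code of your own. Each camera call takes 0.05 s, during which the arm holds its last target.

### The job

Take the rail stop out of its parking block and lower its foot into the slot of the aluminium rail, then slide it along towards the bracket until it pushes the sprung rubber pad in with a light push of about 4 newtons. Keeping it there, press it down against its own spring, twist it a quarter turn clockwise (seen from above) so that the foot locks under the slot's lips, and let go, so that the locked stop keeps that light push on the pad. Never push the pad with more than 12 newtons nor strain the stop against the rail with more than 45 (its own spring included), and leave the other things on the bench where they are.

Things in the scene. Friction and masses are not known exactly. Their poses are not given: they have to be found in the camera images.
- stop_center (a point): Rail stop, loose, 110 to 180 g, 60 mm tall, upright in its parking block at the start; this point is on its axis, 30 mm above its underside. Own z up. Bottom up: a steel hammer-head foot 28 mm long (own x), 12 mm wide (y), 8 mm high; a round shank; a dark collar; an aluminium grip bar 36 mm long (x), 12 mm thick (y), from 30 to 60 mm above the underside. Same after a half turn.
- stop_foot (a point): Centre of the underside of the stop's foot, 30 mm below stop_center, same axes (x along foot and grip bar, z up). Two corners of the foot are cut so that in the channel it turns clockwise only (seen from above), and meets the channel walls a little past a quarter turn.
- stop_grip (a point): Middle of the stop's grip bar, 15 mm above stop_center and 15 mm below the bar's top; same axes.
- stop: The same stop, origin at stop_foot. Its dark round collar, 34 mm across and 8 mm thick, has its underside 10 mm above the foot's underside. It slides up the shank against a spring, 7 mm at most: 6 N to start it, 1 N more per mm.
- park: Grey parking block, 70 x 60 x 28 mm, fixed, origin at its underside's centre. A pocket 36 x 20 mm, 16 mm deep in its top holds the stop's foot; at the start the collar rests on the block and the foot's underside is 18 mm above the table.
- rail: Aluminium T-slot rail, fixed, 320 mm long (own x), 60 mm wide (y), 45 mm high; origin at its underside's centre, z up. Along its whole top runs a slot 14 mm wide between lips 5 mm thick, over a channel 29 mm wide and 24 mm deep.
- slot (a point): Centre of the slot's mouth, level with the rail's top, half-way along; x along the slot towards the bracket, y across, z up. With the stop's collar resting on the rail, the foot is still between the lips, 3 mm too high to turn: press the stop 4 to 6 mm further down to turn it under them; its spring then pulls the foot up against the lips.
- bracket: Dark steel bracket, 30 x 56 x 10 mm high, on the rail's top, origin 145 mm from the slot's centre along +x. A rod sticks out towards -x with a sprung rubber pad, 30 mm wide, 8 mm high, which the stop's collar meets. The rod's setting is not measured: the pad's face is 60 to 92 mm from the slot's centre, to be found by touch. It yields 1 mm per 1.2 N, 9 mm at most.
- wrench_grip (a point): Grip of a wrench lying loose at the bench's far side; leave alone.
- bust: White printed figure, 60 mm wide, 80 mm tall, loose; leave alone.
- cup: White cup, 72 mm wide, 85 mm tall, loose; leave alone.
- tape: Cardboard tape core, 96 mm wide, 22 mm high, loose; leave alone.
- offcut: Plywood offcut 70 x 50 x 12 mm, loose; leave alone.
- glue: White bottle, 52 mm wide, 130 mm tall, loose; leave alone.
Not all that is in view belongs to the job. Leave any purple or yellow look-alike of the stop alone.

How it is judged:
On the way, in this order (a step that is already met when the one before it is completed fails the run):
1. the stop's foot is down in the slot, lengthwise, the stop upright, not yet on the pad (y of stop_foot in the frame of slot between -0.004 and 0.004 m and z of stop_foot in the frame of slot below -0.007 m and angle between the x axis of stop_foot and the x axis of slot, either way round below 0.25 rad and angle between stop's own z axis and vertical below 0.12 rad and contact force between stop and bracket below 0.5 N), for 0.1 s.
2. still lengthwise in the slot, the stop pushes the pad with 2 to 9 N (y of stop_foot in the frame of slot between -0.004 and 0.004 m and z of stop_foot in the frame of slot below -0.007 m and angle between the x axis of stop_foot and the x axis of slot, either way round below 0.35 rad and contact force between stop and bracket between 2 and 9 N), for 0.2 s.
At the end, for the whole second after the job is handed in: The stop stands upright (within 0.1 rad) and still in the slot (centred within 4 mm across), its foot beneath the lips (underside 11.5 to 18 mm below the rail's top) and turned across the slot within 0.26 rad, and by itself keeps pushing the sprung pad with 2 to 7 N (y of stop_foot in the frame of slot between -0.004 and 0.004 m and angle between the x axis of stop_foot and the y axis of slot, either way round below 0.26 rad and z of stop_foot in the frame of slot between -0.018 and -0.0115 m and angle between stop's own z axis and vertical below 0.1 rad and contact force between stop and bracket between 2 and 7 N and linear speed of stop below 0.01 m/s); the robot touches nothing.
It fails at once if the pad is pushed with more than 12 N (contact force between stop and bracket above 12 N).
It fails at once if the stop is strained against the rail with more than 45 N, its own spring included (contact force between stop and rail above 45 N).
It fails at once if one of the other things on the bench is moved more than 30 mm (distance of any of wrench_grip, bust, cup, tape, offcut, glue from where it was at the start of the episode above 0.03 m).
It also fails if it takes over 54 s, if anything falls off the work surface, if the arm or the gripper's body presses on something with over 40 N, if the wrist force passes 120 N, or if a joint passes its speed limit or range.

## Working session

There is one attempt and no reset: what is moved stays moved. The work goes in short steps, Python scripts to look and compute and a tool call to move; the robot and the scene stay as the last step left them, time stands still between calls to the robot, and variables do not carry over. Pictures are saved under pics/ and viewed, and the job is handed in when it is done.

Besides the shell and the picture viewer there is one more tool, called after "Emit:" as name(argument=value, ...), one argument or row to a line, values as JSON. step_arm: Moves the arm, as the interface text tells. Its arguments: {"type":"object","properties":{"increments":{"type":"array"},"squeeze":{"type":"number"}},"required":["increments"]}

```bash
ls; mkdir -p pics; python3 - <<'E'
from cell import env
import cv2, json
s=env.read_state(); print(s)
for n in ["side","top","wrist"]:
    print(n, env.camera_info(n))
    cv2.imwrite(f"pics/{n}0.png", env.camera(n)[:,:,::-1])
E
```

```text
pics
{'time_s': 0.0, 'joints': array([-1.40008114e+00,  2.21242900e-01,  1.52761097e+00,  1.33137601e-06,
        1.39470756e+00, -1.26140662e-01]), 'qvel': array([ 0.00112336,  0.00088728, -0.00022548, -0.00017239, -0.00089086,
        0.00054231]), 'joint_efforts': array([-1.14130482e-03, -4.96897495e+01, -3.89393270e+01, -2.20719371e-04,
        1.11200116e-02, -8.27417750e-06]), 'position': array([ 0.18269852, -0.59711581,  0.25518888]), 'orientation': array([-6.80857259e-04,  8.03900973e-01, -5.94762353e-01, -7.10955147e-04]), 'wrist_force': array([ 0.20763789, -0.47867172, -0.50465125]), 'ft_torque': array([-0.02404885,  0.01947891, -0.01948855]), 'grip_width': 0.08503973766856752}
side {'camera_matrix': array([[468.78677393,   0.        , 320.60924468],
       [  0.        , 468.78677393, 199.61500597],
       [  0.        ,   0.        ,   1.        ]]), 'origin': array([ 0.57436349, -1.09710635,  0.92967406]), 'attitude': array([-0.4358973 ,  0.89997821, -0.00252921,  0.00513474])}
top {'camera_matrix': array([[431.4978763 ,   0.        , 323.26777724],
       [  0.        , 431.4978763 , 195.3371449 ],
       [  0.        ,   0.        ,   1.        ]]), 'origin': array([ 0.45199452, -0.02498241,  1.17126955]), 'attitude': array([-0.04776132,  0.71393028, -0.69660816,  0.05253072])}
wrist {'camera_matrix': array([[309.70691629,   0.        , 316.66895636],
       [  0.        , 309.70691629, 202.26440527],
       [  0.        ,   0.        ,   1.        ]]), 'origin': array([ 0.24592195, -0.5777379 ,  0.37384494]), 'attitude': array([ 0.10541387,  0.79662211, -0.58996716, -0.07886619])}
```

View pics/side0.png

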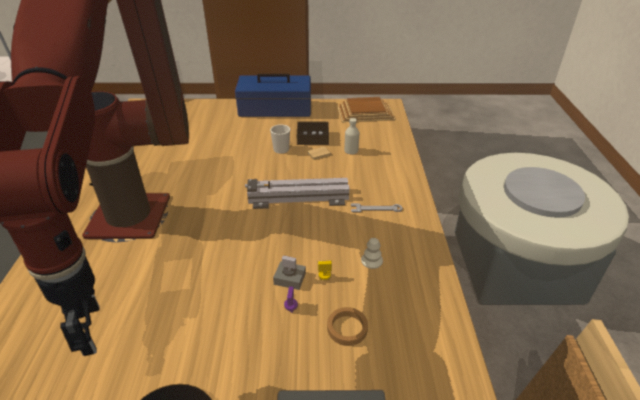

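View pics/top0.png

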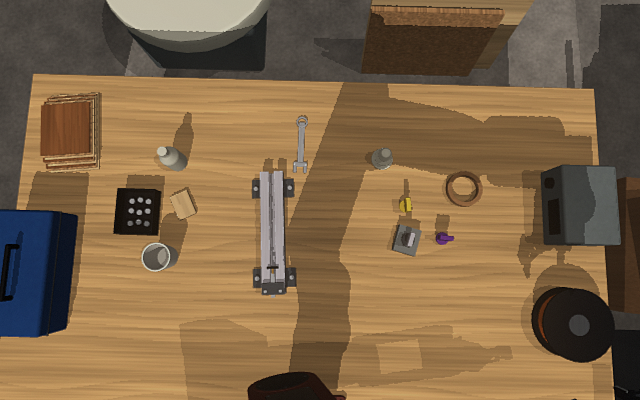

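View pics/wrist0.png

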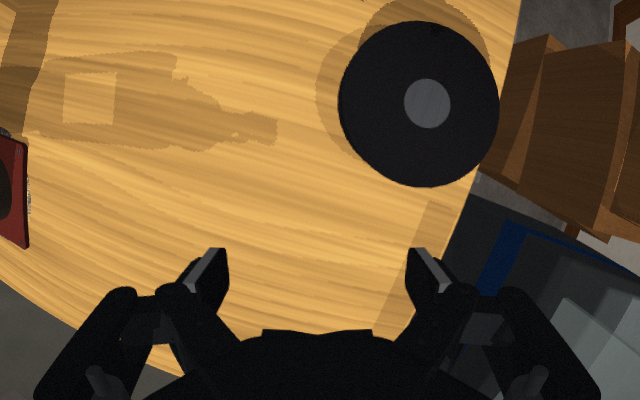

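Candidates for the stop in the top view are the aluminium grip bar on the grey block at (406,238), the yellow look-alike at (405,204) and the purple one at (443,239). I choose the grey and aluminium one at (406,238). The rail runs from (272,165) to (272,290), with the bracket at its lower (-x) end at (273,287). Next I check with crops.

```bash
python3 - <<'E'
import cv2,numpy as np
t=cv2.imread("pics/top0.png"); s=cv2.imread("pics/side0.png")
a=cv2.resize(t[195:275,370:470],None,fx=4,fy=4,interpolation=cv2.INTER_CUBIC)
b=cv2.resize(s[245:320,260:360],None,fx=4,fy=4,interpolation=cv2.INTER_CUBIC)
b=cv2.copyMakeBorder(b,0,20,0,0,cv2.BORDER_CONSTANT)
cv2.imwrite("pics/crop1.png",np.hstack([a,b]))
a=cv2.resize(t[160:305,240:310],None,fx=4,fy=4,interpolation=cv2.INTER_CUBIC)
b=cv2.resize(s[165:220,235:360],None,fx=4,fy=4,interpolation=cv2.INTER_CUBIC)
c=np.zeros((580,280+500,3),np.uint8); c[:,:280]=a; c[:220,280:]=b
cv2.imwrite("pics/crop2.png",c)
E
```

```text
(no output)
```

View pics/crop1.png

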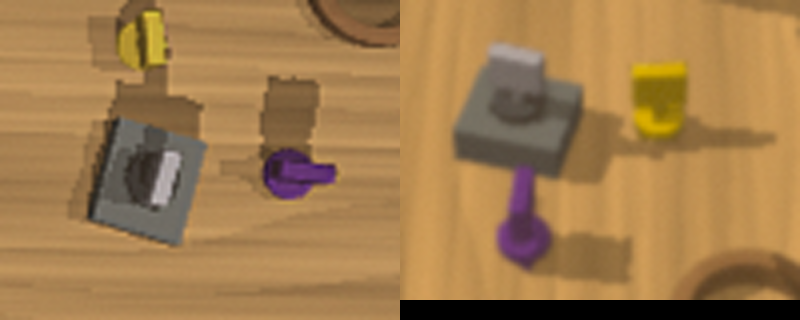

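View pics/crop2.png

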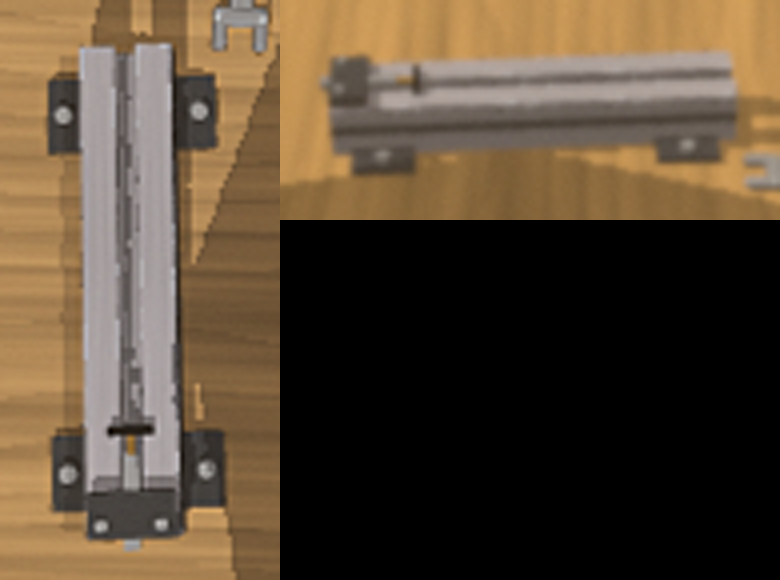

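The crop confirms the choice: an aluminium bar on a dark collar in the grey block. In crop 2, the rail has its bracket at the bottom (robot side), with the pad at about (272,267) in the full top image.

```bash
cat > h.py <<'E'
import numpy as np, cv2
from scipy.spatial.transform import Rotation as R
def rot(q): return R.from_quat([q[1],q[2],q[3],q[0]])
def ray(ci,px,fish=False):
    K=ci["camera_matrix"]; x=(px[0]-K[0,2])/K[0,0]; y=(px[1]-K[1,2])/K[1,1]
    if fish:
        r=np.hypot(x,y); d=np.array([np.sin(r)*x/max(r,1e-9),np.sin(r)*y/max(r,1e-9),np.cos(r)])
    else: d=np.array([x,y,1.])
    return ci["origin"], rot(ci["attitude"]).apply(d)
def plane(ci,px,z,fish=False):
    o,d=ray(ci,px,fish); return o+d*(z-o[2])/d[2]
def proj(ci,P,fish=False):
    K=ci["camera_matrix"]; c=rot(ci["attitude"]).inv().apply(np.asarray(P)-ci["origin"])
    if fish:
        th=np.arctan2(np.hypot(c[0],c[1]),c[2]); n=np.hypot(c[0],c[1]); v=c[:2]/n*th
    else: v=c[:2]/c[2]
    return np.array([K[0,0]*v[0]+K[0,2],K[1,1]*v[1]+K[1,2]])
E
python3 - <<'E'
from h import *
from cell import env
ci=env.camera_info("top"); t=cv2.imread("pics/top0.png"); hsv=cv2.cvtColor(t,cv2.COLOR_BGR2HSV)
m=((hsv[:,:,1]<50)&(hsv[:,:,2]>135)).astype(np.uint8)
def comp(x0,y0,x1,y1):
    mm=np.zeros_like(m); mm[y0:y1,x0:x1]=m[y0:y1,x0:x1]; return mm
for nm,box,z in [("bar",(395,222,425,258),.078),("rail",(255,165,292,285),.045)]:
    mm=comp(*box); pts=np.argwhere(mm)[:,::-1]
    r=cv2.minAreaRect(pts.astype(np.float32)); b=cv2.boxPoints(r)
    P=np.array([plane(ci,p,z) for p in b]); print(nm,len(pts),r)
    print(P.round(4)); c=plane(ci,pts.mean(0),z); print("mean",c.round(4),"boxc",P.mean(0).round(4))
    e=[P[1]-P[0],P[2]-P[1]]; 
    for v in e: print(np.linalg.norm(v).round(4), np.degrees(np.arctan2(v[1],v[0])).round(2))
# block outline
blk=((hsv[:,:,1]<60)&(hsv[:,:,2]>60)&(hsv[:,:,2]<135)).astype(np.uint8)
mm=np.zeros_like(m); mm[220:260,388:425]=blk[220:260,388:425]
c=max(cv2.findContours(mm,0,2)[0],key=cv2.contourArea); b=cv2.boxPoints(cv2.minAreaRect(c))
P=np.array([plane(ci,p,.028) for p in b]);print("blk",P.round(4),P.mean(0))
for p in [(266,270),(278.5,270)]:print("pad",plane(ci,p,.055))
E
```

```text
bar 55 ((411.0660400390625, 239.0188751220703), (3.9834558963775635, 13.186612129211426), 15.945395469665527)
[[ 0.4876 -0.2455  0.078 ]
 [ 0.5198 -0.2548  0.078 ]
 [ 0.5173 -0.2645  0.078 ]
 [ 0.4851 -0.2552  0.078 ]]
mean [ 0.5024 -0.255   0.078 ] boxc [ 0.5025 -0.255   0.078 ]
0.0335 -16.14
0.01 -104.61
rail 2042 ((273.0, 226.5), (111.0, 36.0), 90.0)
[[0.6737 0.1521 0.045 ]
 [0.6762 0.0566 0.045 ]
 [0.3868 0.0466 0.045 ]
 [0.3846 0.1387 0.045 ]]
mean [0.5339 0.1018 0.045 ] boxc [0.5303 0.0985 0.045 ]
0.0955 -88.53
0.2896 -178.02
blk [[ 0.4762 -0.2152  0.028 ]
 [ 0.5438 -0.2344  0.028 ]
 [ 0.5285 -0.2933  0.028 ]
 [ 0.4611 -0.2736  0.028 ]] [ 0.5023875  -0.25411643  0.028     ]
pad [0.41586261 0.11063449 0.055     ]
pad [0.41661688 0.07882655 0.055     ]
```

```bash
cat > go.py <<'E'
# go.py x y z yawdeg : prints increments to reach TCP pose pointing down, tool x at yaw
import sys; from h import *
from cell import env
x,y,z,T=map(float,sys.argv[1:5]); s=env.read_state()
Rc=rot(s["orientation"]); p=s["position"]
t=np.radians(T); Rt=R.from_matrix(np.array([[np.cos(t),np.sin(t),0],[np.sin(t),-np.cos(t),0],[0,0,-1]]).astype(float))
d=Rc.inv().apply(np.array([x,y,z])-p)*1000; w=(Rc.inv()*Rt).as_rotvec()
X=Rc.apply([1,0,0]); print("t",s["time_s"],"p",p.round(4),"yaw",np.degrees(np.arctan2(X[1],X[0])).round(2),"tilt",np.degrees(np.arccos(-Rc.apply([0,0,1])[2])).round(2),"F",s["wrist_force"].round(2),"grip",round(s["grip_width"]*1000,1))
print("t mm",d.round(1),"w",w.round(4))
E
python3 go.py 0.502 -0.255 0.2 74
```

```text
t 0.15 p [ 0.1827 -0.5972  0.2554] yaw -72.99 tilt 0.09 F [-0.56 -0.43 -0.26] grip 85.7
t mm [-233.8 -405.4   55.9] w [-2.0000e-03  4.0000e-04 -2.5655e+00]
```

Emit:
step_arm(
  increments=[
    {"tx":-60,"ty":-105,"tz":14,"wz":-0.64,"jaw":50},
    {"tx":-117,"ty":-203,"tz":28,"wz":-1.28,"jaw":50},
    {"tx":-175,"ty":-304,"tz":42,"wz":-1.92,"jaw":50},
    {"tx":-234,"ty":-405,"tz":56,"wz":-2.565,"jaw":50},
    {"tx":-234,"ty":-405,"tz":56,"wz":-2.565,"jaw":50},
    {"tx":-234,"ty":-405,"tz":56,"wz":-2.565,"jaw":50},
    {"tx":-234,"ty":-405,"tz":56,"wz":-2.565,"jaw":50},
    {"tx":-234,"ty":-405,"tz":56,"wz":-2.565,"jaw":50},
    {"tx":-234,"ty":-405,"tz":56,"wz":-2.565,"jaw":50},
    {"tx":-234,"ty":-405,"tz":56,"wz":-2.565,"jaw":50},
    {"tx":-234,"ty":-405,"tz":56,"wz":-2.565,"jaw":50},
    {"tx":-234,"ty":-405,"tz":56,"wz":-2.565,"jaw":50},
    {"tx":-234,"ty":-405,"tz":56,"wz":-2.565,"jaw":50},
    {"tx":-234,"ty":-405,"tz":56,"wz":-2.565,"jaw":50},
    {"tx":-234,"ty":-405,"tz":56,"wz":-2.565,"jaw":50},
    {"tx":-234,"ty":-405,"tz":56,"wz":-2.565,"jaw":50},
    {"tx":-234,"ty":-405,"tz":56,"wz":-2.565,"jaw":50},
  ],
)

```text
invalid input at $.increments[0]: expected keys tx, ty, tz, wx, wy, wz, jaw
```

```bash
python3 go.py 0.502 -0.255 0.2 74;  python3 - <<'E'
from h import *; import json
from cell import env
s=env.read_state(); ci=env.camera_info("wrist"); im=env.camera("wrist"); cv2.imwrite("pics/wrist1.png",im[:,:,::-1])
json.dump({k:np.asarray(v).tolist() for k,v in ci.items()},open("ci1.json","w"))
print(s["joints"])
for P in [(.502,-.255,.078),(.52,-.26,.078),(.485,-.25,.078)]: print(proj(ci,P,True))
E
```

```text
t 0.15 p [ 0.1827 -0.5972  0.2554] yaw -72.99 tilt 0.09 F [-0.56 -0.43 -0.26] grip 85.7
t mm [-233.8 -405.4   55.9] w [-2.0000e-03  4.0000e-04 -2.5655e+00]
[-1.40006000e+00  2.21056633e-01  1.52737027e+00 -1.56136375e-05
  1.39471752e+00 -1.26063933e-01]
[ 135.19083387 -111.73668891]
[ 144.04341662 -121.53688345]
[ 126.74575803 -102.07023919]
```

View pics/wrist1.png

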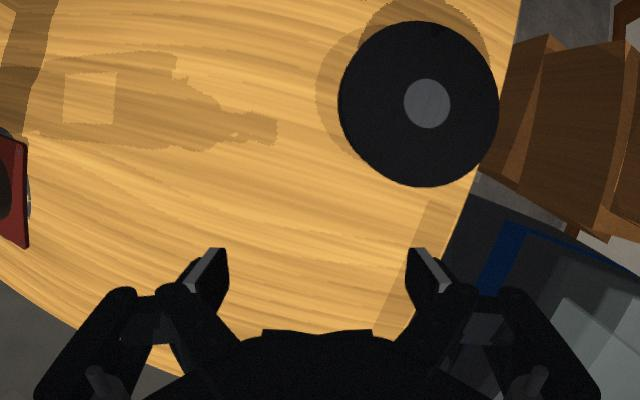

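The call was refused because every row needs all seven keys, so the arm has not moved and the view is unchanged.

Emit:
step_arm(
  increments=[
    {"tx":-60,"ty":-105,"tz":14,"wx":0,"wy":0,"wz":-0.18,"jaw":50},
    {"tx":-90,"ty":-155,"tz":28,"wx":0,"wy":0,"wz":-0.36,"jaw":50},
    {"tx":-120,"ty":-205,"tz":42,"wx":0,"wy":0,"wz":-0.54,"jaw":50},
    {"tx":-150,"ty":-255,"tz":56,"wx":0,"wy":0,"wz":-0.72,"jaw":50},
    {"tx":-180,"ty":-305,"tz":56,"wx":0,"wy":0,"wz":-0.9,"jaw":50},
    {"tx":-210,"ty":-355,"tz":56,"wx":0,"wy":0,"wz":-1.08,"jaw":50},
    {"tx":-234,"ty":-405,"tz":56,"wx":0,"wy":0,"wz":-1.26,"jaw":50},
    {"tx":-234,"ty":-405,"tz":56,"wx":0,"wy":0,"wz":-1.44,"jaw":50},
    {"tx":-234,"ty":-405,"tz":56,"wx":0,"wy":0,"wz":-1.62,"jaw":50},
    {"tx":-234,"ty":-405,"tz":56,"wx":0,"wy":0,"wz":-1.8,"jaw":50},
    {"tx":-234,"ty":-405,"tz":56,"wx":0,"wy":0,"wz":-1.98,"jaw":50},
    {"tx":-234,"ty":-405,"tz":56,"wx":0,"wy":0,"wz":-2.16,"jaw":50},
    {"tx":-234,"ty":-405,"tz":56,"wx":0,"wy":0,"wz":-2.34,"jaw":50},
    {"tx":-234,"ty":-405,"tz":56,"wx":0,"wy":0,"wz":-2.5,"jaw":50},
    {"tx":-234,"ty":-405,"tz":56,"wx":0,"wy":0,"wz":-2.565,"jaw":50},
    {"tx":-234,"ty":-405,"tz":56,"wx":0,"wy":0,"wz":-2.565,"jaw":50},
  ],
)

```text
time_s: 2.2
position: [0.5015, -0.2554, 0.2001]
orientation: [-0.0, 0.799, 0.601, -0.0]
wrist_force: [0.2, 0.5, -0.4]
grip_width: 0.0499
```

```bash
python3 go.py 0.502 -0.255 0.2 74;  python3 - <<'E'
from h import *; import json
from cell import env
s=env.read_state(); ci=env.camera_info("wrist"); im=env.camera("wrist"); cv2.imwrite("pics/wrist1.png",im[:,:,::-1])
json.dump({k:np.asarray(v).tolist() for k,v in ci.items()},open("ci1.json","w"))
print(s["joints"])
for P in [(.502,-.255,.078),(.52,-.26,.078),(.485,-.25,.078)]: print(proj(ci,P,True))
E
```

```text
t 2.2 p [ 0.5015 -0.2554  0.2001] yaw 73.93 tilt 0.02 F [ 0.17  0.51 -0.44] grip 49.9
t mm [0.5 0.3 0.1] w [-0.0003 -0.0001 -0.0012]
[-6.11125460e-01  1.19671512e-01  1.74875858e+00  9.15835057e-06
  1.27348144e+00 -1.90143616e+00]
[317.05146748 203.73948032]
[317.28355202 225.58940845]
[317.15912612 182.18964792]
```

View pics/wrist1.png

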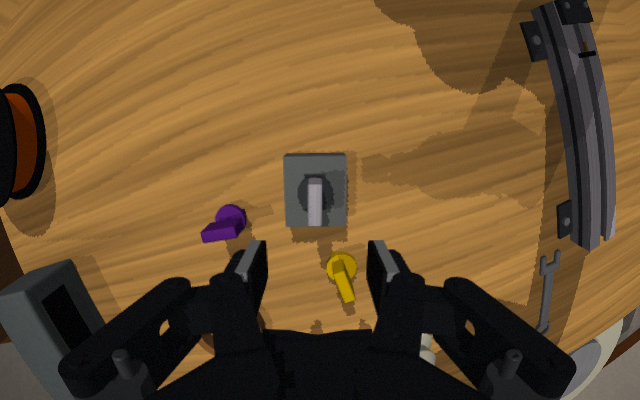

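The wrist view shows the stop's bar at about (315,202), with its top spanning rows 178–225, which agrees with the prediction of (317,204). The yellow look-alike is at (342,275), under the fingers' side, and the purple one at (225,225). Next I measure the bar and block precisely.

```bash
python3 - <<'E'
from h import *; import json
ci={k:np.array(v) for k,v in json.load(open("ci1.json")).items()}
t=cv2.imread("pics/wrist1.png"); hsv=cv2.cvtColor(t,cv2.COLOR_BGR2HSV)
a=cv2.resize(t[145:285,270:370],None,fx=4,fy=4,interpolation=cv2.INTER_CUBIC); cv2.imwrite("pics/c3.png",a)
m=((hsv[:,:,1]<60)&(hsv[:,:,2]>130)).astype(np.uint8); mm=m*0; mm[170:235,295:335]=m[170:235,295:335]
pts=np.argwhere(mm)[:,::-1]
P=np.array([plane(ci,p,.078,True)[:2] for p in pts])
print(len(pts),pts.min(0),pts.max(0),P.mean(0)); r=cv2.minAreaRect(P.astype(np.float32)*1000); print(r)
b=((hsv[:,:,1]<70)&(hsv[:,:,2]>50)).astype(np.uint8); mm=b*0; mm[150:229,282:350]=b[150:229,282:350]
c=max(cv2.findContours(mm,0,1)[0],key=cv2.contourArea)[:,0]
P=np.array([plane(ci,p,.028,True)[:2] for p in c]); print(cv2.minAreaRect(P.astype(np.float32)*1000))
E
```

```text
482 [309 184] [320 225] [ 0.50221051 -0.25729403]
((502.3715515136719, -257.2133483886719), (8.97184944152832, 34.45444107055664), 73.48799133300781)
((502.02197265625, -257.0596008300781), (60.143882751464844, 72.60602569580078), 74.48359680175781)
```

View pics/c3.png

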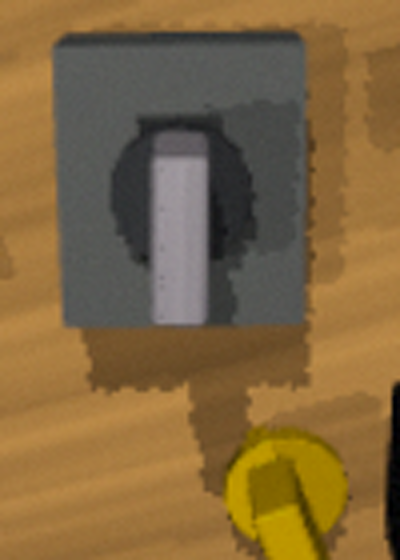

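```bash
python3 go.py 0.5023 -0.257 0.073 74
```

```text
t 2.25 p [ 0.5016 -0.2554  0.2002] yaw 73.89 tilt 0.02 F [-0.4  -1.15 -0.02] grip 50.2
t mm [ -1.4   1.2 127.2] w [-0.0003 -0.0001 -0.002 ]
```

Emit:
step_arm(
  increments=[
    {"tx":-1.4,"ty":1,"tz":40,"wx":0,"wy":0,"wz":0,"jaw":50},
    {"tx":-1.4,"ty":1,"tz":80,"wx":0,"wy":0,"wz":0,"jaw":50},
    {"tx":-1.4,"ty":1,"tz":110,"wx":0,"wy":0,"wz":0,"jaw":50},
    {"tx":-1.4,"ty":1,"tz":127,"wx":0,"wy":0,"wz":0,"jaw":50},
    {"tx":-1.4,"ty":1,"tz":127,"wx":0,"wy":0,"wz":0,"jaw":30},
    {"tx":-1.4,"ty":1,"tz":127,"wx":0,"wy":0,"wz":0,"jaw":5},
    {"tx":-1.4,"ty":1,"tz":127,"wx":0,"wy":0,"wz":0,"jaw":5},
    {"tx":-1.4,"ty":1,"tz":127,"wx":0,"wy":0,"wz":0,"jaw":5},
    {"tx":-1.4,"ty":1,"tz":127,"wx":0,"wy":0,"wz":0,"jaw":5},
    {"tx":-1.4,"ty":1,"tz":127,"wx":0,"wy":0,"wz":0,"jaw":5},
  ],
  squeeze=60,
)

```text
time_s: 3.5
position: [0.5032, -0.2578, 0.0746]
orientation: [0.001, 0.799, 0.602, 0.0]
wrist_force: [0.4, -0.6, 5.1]
grip_width: 0.0109
```

```bash
python3 go.py 0.5023 -0.257 0.073 74;  python3 - <<'E'
from h import *
from cell import env
cv2.imwrite("pics/wrist2.png",env.camera("wrist")[:,:,::-1])
E
```

```text
t 3.5 p [ 0.5032 -0.2578  0.0746] yaw 73.97 tilt 0.17 F [ 0.38 -0.64  5.13] grip 10.9
t mm [ 0.5 -1.1  1.6] w [ 0.0028  0.0009 -0.0006]
```

View pics/wrist2.png

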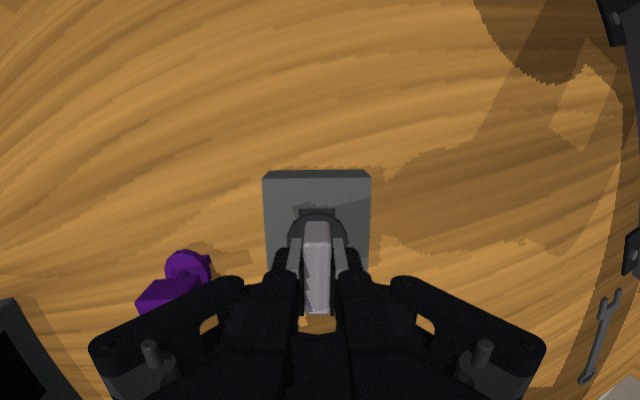

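The jaws hold the bar at (317,270), with grip 10.9 mm, and the block has not moved. Now I lift.

Emit:
step_arm(
  increments=[
    {"tx":0,"ty":0,"tz":-10,"wx":0,"wy":0,"wz":0,"jaw":5},
    {"tx":0,"ty":0,"tz":-30,"wx":0,"wy":0,"wz":0,"jaw":5},
    {"tx":0,"ty":0,"tz":-70,"wx":0,"wy":0,"wz":0,"jaw":5},
    {"tx":0,"ty":0,"tz":-120,"wx":0,"wy":0,"wz":0,"jaw":5},
    {"tx":0,"ty":0,"tz":-120,"wx":0,"wy":0,"wz":0,"jaw":5},
    {"tx":0,"ty":0,"tz":-120,"wx":0,"wy":0,"wz":0,"jaw":5},
  ],
)

```text
time_s: 4.3
position: [0.5019, -0.2568, 0.1936]
orientation: [0.0, 0.799, 0.602, 0.0]
wrist_force: [-0.2, 0.5, -1.2]
grip_width: 0.0114
```

```bash
python3 go.py 0.52 0.097 0.19 92;  python3 - <<'E'
from h import *
from cell import env
a=env.camera("wrist")[:,:,::-1]; b=env.camera("side")[:,:,::-1]
cv2.imwrite("pics/w3.png",np.hstack([a[130:400,120:520], cv2.resize(b[200:335,220:400],None,fx=2,fy=2)]))
E
```

```text
t 4.3 p [ 0.5019 -0.2568  0.1936] yaw 73.97 tilt 0.0 F [-0.21  0.46 -1.18] grip 11.4
t mm [345.1 -80.4   3.6] w [ 0.      0.     -0.3147]
```

View pics/w3.png

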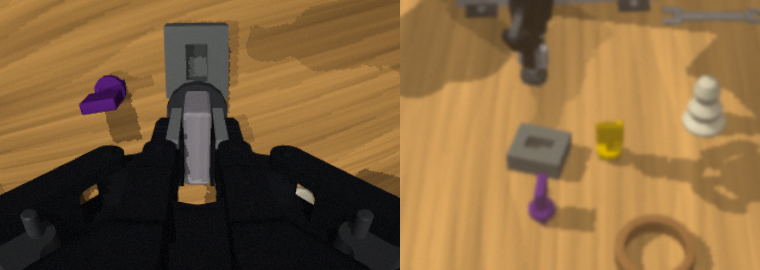

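The stop is out and held, and the pocket in the block is empty. Next I move above the rail.

Emit:
step_arm(
  increments=[
    {"tx":50,"ty":-11,"tz":4,"wx":0,"wy":0,"wz":-0.05,"jaw":5},
    {"tx":100,"ty":-23,"tz":4,"wx":0,"wy":0,"wz":-0.1,"jaw":5},
    {"tx":150,"ty":-34,"tz":4,"wx":0,"wy":0,"wz":-0.15,"jaw":5},
    {"tx":200,"ty":-46,"tz":4,"wx":0,"wy":0,"wz":-0.2,"jaw":5},
    {"tx":250,"ty":-58,"tz":4,"wx":0,"wy":0,"wz":-0.25,"jaw":5},
    {"tx":300,"ty":-70,"tz":4,"wx":0,"wy":0,"wz":-0.3,"jaw":5},
    {"tx":345,"ty":-80,"tz":4,"wx":0,"wy":0,"wz":-0.315,"jaw":5},
    {"tx":345,"ty":-80,"tz":4,"wx":0,"wy":0,"wz":-0.315,"jaw":5},
    {"tx":345,"ty":-80,"tz":4,"wx":0,"wy":0,"wz":-0.315,"jaw":5},
  ],
)

```text
time_s: 5.52
position: [0.5198, 0.0963, 0.188]
orientation: [-0.001, 0.694, 0.72, -0.001]
wrist_force: [-0.5, 0.3, -2.2]
grip_width: 0.0109
```

```bash
python3 go.py 0.52 0.097 0.19 92;  python3 - <<'E'
from h import *; import json
from cell import env
ci=env.camera_info("wrist"); im=env.camera("wrist"); cv2.imwrite("pics/wrist4.png",im[:,:,::-1])
json.dump({k:np.asarray(v).tolist() for k,v in ci.items()},open("ci4.json","w"))
E
```

```text
t 5.525 p [0.5198 0.0963 0.188 ] yaw 92.05 tilt 0.15 F [-0.47  0.31 -2.21] grip 10.9
t mm [ 0.7  0.3 -2. ] w [-0.0026  0.0006  0.0009]
```

View pics/wrist4.png

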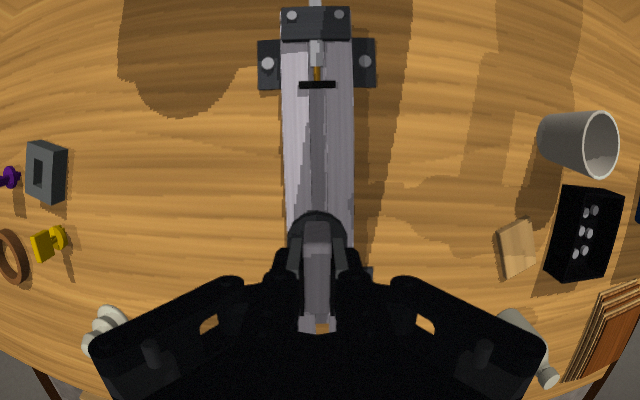

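The rail runs nearly straight up the image. The slot is at column ~318, the pad's dark bar at (317,84), the bracket at (316,22), and the rail's edges are at columns ~284 and ~354. Next I take edge profiles.

```bash
python3 - <<'E'
from h import *; import json
ci={k:np.array(v) for k,v in json.load(open("ci4.json")).items()}
t=cv2.imread("pics/wrist4.png"); g=cv2.cvtColor(t,cv2.COLOR_BGR2GRAY); hsv=cv2.cvtColor(t,cv2.COLOR_BGR2HSV)
m=(hsv[:,:,1]<70)
E=[]
for v in range(100,205,15):
    print(v,g[v,276:364:2].tolist())
    u=np.where(m[v,270:370])[0]+270; l,r=u.min()-.5,u.max()+.5
    E.append([plane(ci,(l,v),.045,True)[:2],plane(ci,(r,v),.045,True)[:2]])
E=np.array(E); print(E.round(4).tolist()); print("width",np.linalg.norm(E[:,0]-E[:,1],axis=1).round(4))
c=cv2.resize(t[0:215,255:380],None,fx=4,fy=4,interpolation=cv2.INTER_CUBIC)[:600] ; cv2.imwrite("pics/c4.png",cv2.resize(t[0:200,255:380],None,fx=3,fy=3,interpolation=cv2.INTER_CUBIC))
E
```

```text
100 [134, 109, 87, 165, 167, 169, 167, 173, 166, 166, 171, 171, 167, 173, 176, 167, 164, 87, 90, 83, 89, 92, 92, 90, 116, 100, 106, 113, 115, 113, 116, 109, 112, 115, 113, 115, 116, 111, 129, 66, 63, 65, 66, 65]
115 [136, 96, 91, 135, 166, 168, 168, 169, 170, 167, 169, 173, 168, 170, 175, 172, 151, 92, 92, 88, 89, 91, 89, 92, 114, 96, 111, 113, 116, 113, 113, 108, 109, 117, 111, 113, 115, 114, 107, 74, 69, 70, 68, 67]
130 [148, 148, 104, 149, 164, 168, 170, 167, 168, 166, 169, 175, 168, 170, 176, 115, 123, 94, 88, 87, 90, 92, 91, 90, 117, 91, 112, 113, 114, 114, 112, 113, 111, 115, 113, 112, 116, 117, 114, 85, 79, 77, 79, 79]
145 [141, 141, 96, 93, 164, 166, 172, 165, 164, 170, 167, 177, 168, 149, 118, 116, 111, 73, 87, 87, 89, 89, 91, 87, 90, 120, 112, 112, 115, 113, 109, 111, 111, 117, 114, 110, 118, 117, 112, 82, 73, 76, 76, 74]
160 [127, 129, 119, 84, 152, 164, 169, 167, 164, 168, 169, 174, 169, 146, 113, 118, 113, 93, 87, 88, 85, 85, 86, 84, 101, 113, 108, 110, 114, 112, 109, 113, 112, 113, 113, 112, 114, 114, 111, 78, 66, 65, 64, 68]
175 [131, 130, 116, 86, 150, 162, 168, 167, 163, 167, 167, 171, 124, 110, 113, 117, 112, 116, 88, 86, 82, 85, 87, 84, 88, 113, 108, 108, 114, 110, 108, 111, 111, 115, 113, 110, 112, 115, 108, 56, 66, 70, 67, 66]
190 [134, 136, 136, 132, 82, 162, 163, 167, 162, 162, 167, 111, 113, 110, 110, 113, 106, 111, 80, 84, 81, 82, 85, 81, 84, 108, 103, 110, 115, 108, 106, 109, 109, 113, 112, 106, 110, 111, 108, 75, 80, 76, 76, 77]
[[[0.4369, 0.0641], [0.4348, 0.1242]], [[0.4497, 0.0644], [0.4476, 0.1247]], [[0.4624, 0.0648], [0.4603, 0.1253]], [[0.4752, 0.0659], [0.473, 0.1259]], [[0.488, 0.067], [0.4859, 0.1266]], [[0.501, 0.0671], [0.4989, 0.1274]], [[0.5142, 0.0682], [0.5121, 0.1282]]]
width [0.0601 0.0603 0.0606 0.0601 0.0597 0.0602 0.06  ]
```

View pics/c4.png

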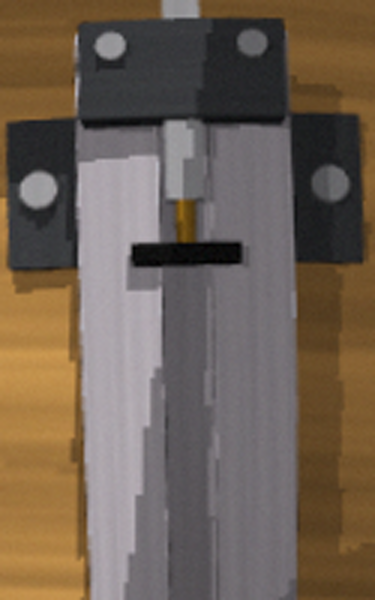

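```bash
python3 - <<'E'
from h import *; import json
from cell import env
ci={k:np.array(v) for k,v in json.load(open("ci4.json")).items()}
t=cv2.imread("pics/wrist4.png"); hsv=cv2.cvtColor(t,cv2.COLOR_BGR2HSV); m=(hsv[:,:,1]<70); g=cv2.cvtColor(t,cv2.COLOR_BGR2GRAY)
L=[];Rr=[]
for v in range(96,206,3):
    u=np.where(m[v,270:370])[0]+270; L.append(plane(ci,(u.min()-.5,v),.045,True)[:2]); Rr.append(plane(ci,(u.max()+.5,v),.045,True)[:2])
L=np.array(L);Rr=np.array(Rr)
for A in(L,Rr): 
    p=np.polyfit(A[:,0],A[:,1],1); print(p,np.degrees(np.arctan(p[0])), np.abs(np.polyval(p,A[:,0])-A[:,1]).max())
for nm,px,z in [("brkt front top",(316,40),.055),("brkt front bottom",(316,41.3),.045),("brkt back",(316,6.5),.055),("padface",(317.5,87.7),.049),("padL",(299,84),.053),("padR",(335.5,84),.053)]:
    print(nm,plane(ci,px,z,True).round(4))
s=env.read_state(); Rc=rot(s["orientation"]); p=s["position"]
for d in [(0,-18,-10),(0,0,-10),(0,18,-10),(0,-18,20)]: print(d,proj(ci,p+Rc.apply(np.array(d)/1000),True))
for v in (235,250,270,290,310): print(v,g[v,290:346:2].tolist())
E
```

```text
[0.05805874 0.03813587] 3.322790813514488 0.0006075351629301062
[0.0527887  0.10106846] 3.02176507169205 0.00021108548234871627
brkt front top [0.3867 0.0912 0.055 ]
brkt front bottom [0.3852 0.0911 0.045 ]
brkt back [0.3566 0.0901 0.055 ]
padface [0.4262 0.0938 0.049 ]
padL [0.424  0.0788 0.053 ]
padR [0.423  0.1082 0.053 ]
(0, -18, -10) [314.80679281 250.43825277]
(0, 0, -10) [314.90832348 290.59141254]
(0, 18, -10) [315.01416595 325.25374682]
(0, -18, 20) [315.18870713 224.50270391]
235 [39, 29, 30, 24, 29, 29, 29, 61, 56, 57, 56, 56, 63, 58, 56, 57, 58, 57, 54, 57, 43, 29, 28, 28, 28, 29, 29, 30]
250 [46, 51, 50, 52, 51, 42, 37, 92, 102, 106, 107, 108, 110, 111, 111, 106, 104, 108, 107, 98, 80, 11, 44, 49, 49, 45, 48, 43]
270 [42, 68, 68, 68, 39, 15, 9, 70, 75, 82, 80, 82, 84, 87, 87, 83, 81, 84, 84, 82, 47, 13, 8, 55, 71, 70, 56, 37]
290 [6, 9, 9, 7, 8, 14, 13, 45, 77, 81, 82, 82, 84, 85, 82, 82, 82, 84, 82, 79, 32, 14, 13, 11, 6, 5, 8, 9]
310 [5, 6, 7, 10, 5, 21, 11, 56, 73, 82, 84, 82, 83, 86, 84, 82, 81, 85, 85, 79, 27, 11, 21, 11, 3, 8, 9, 4]
```

The width (60 mm) and bracket length (30 mm) check out. The pad face is at x≈0.426 and the rail yaw is about 3.1°. The bar in the jaws appears about 2 px to the right of the prediction, which means a wrist camera bias of 1–2 mm. I go lower and compare again close up.

```bash
python3 go.py 0.50 0.096 0.116 93.1
```

```text
t 5.575 p [0.52   0.0958 0.1883] yaw 91.98 tilt 0.12 F [ 0.55  0.28 -1.21] grip 11.0
t mm [  1.  -19.8  72.3] w [-0.002   0.0005 -0.0195]
```

Emit:
step_arm(
  increments=[
    {"tx":1,"ty":-20,"tz":20,"wx":0,"wy":0,"wz":-0.02,"jaw":5},
    {"tx":1,"ty":-20,"tz":40,"wx":0,"wy":0,"wz":-0.02,"jaw":5},
    {"tx":1,"ty":-20,"tz":60,"wx":0,"wy":0,"wz":-0.02,"jaw":5},
    {"tx":1,"ty":-20,"tz":70,"wx":0,"wy":0,"wz":-0.02,"jaw":5},
    {"tx":1,"ty":-20,"tz":70,"wx":0,"wy":0,"wz":-0.02,"jaw":5},
  ],
)

```text
time_s: 6.2
position: [0.5001, 0.096, 0.1186]
orientation: [-0.001, 0.688, 0.726, -0.001]
wrist_force: [-0.3, -0.7, -1.4]
grip_width: 0.011
```

```bash
python3 go.py 0.50 0.096 0.116 93.1;  python3 - <<'E'
from h import *; import json
from cell import env
s=env.read_state();ci=env.camera_info("wrist"); im=env.camera("wrist")[:,:,::-1]; cv2.imwrite("pics/wrist5.png",im)
json.dump({k:np.asarray(v).tolist() for k,v in ci.items()},open("ci5.json","w"))
cv2.imwrite("pics/side5.png",cv2.resize(env.camera("side")[160:230,230:370,::-1],None,fx=5,fy=5,interpolation=cv2.INTER_CUBIC))
hsv=cv2.cvtColor(im,cv2.COLOR_BGR2HSV); m=(hsv[:,:,1]<70); g=cv2.cvtColor(im,cv2.COLOR_BGR2GRAY)
L=[];Rr=[]
for v in range(60,190,3):
    u=np.where(m[v,250:390])[0]+250; L.append(plane(ci,(u.min()-.5,v),.045,True)[:2]); Rr.append(plane(ci,(u.max()+.5,v),.045,True)[:2])
L=np.array(L);Rr=np.array(Rr)
for A in(L,Rr): 
    p=np.polyfit(A[:,0],A[:,1],1); print(p,np.degrees(np.arctan(p[0])), np.abs(np.polyval(p,A[:,0])-A[:,1]).max(),np.polyval(p,.5))
E
```

```text
t 6.2 p [0.5001 0.096  0.1186] yaw 93.08 tilt 0.11 F [-0.28 -0.74 -1.42] grip 11.0
t mm [-0.  -0.1  2.6] w [-0.0019  0.     -0.0003]
[ 0.25744069 -0.05320883] 14.436778251453054 0.006828997342375326 0.0755115199669198
[-0.17101476  0.20292532] -9.704544082578927 0.007245296056206302 0.11741793628317285
```

View pics/wrist5.png

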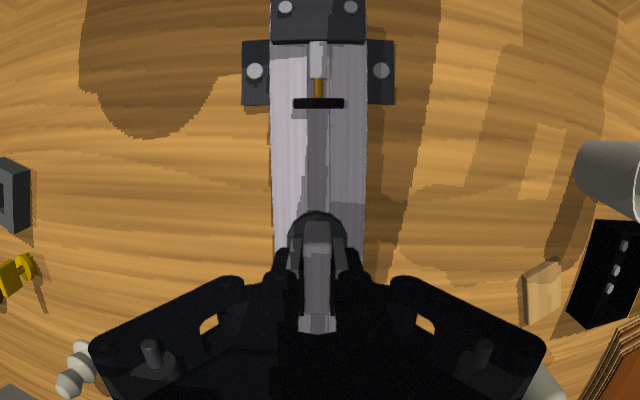

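View pics/side5.png

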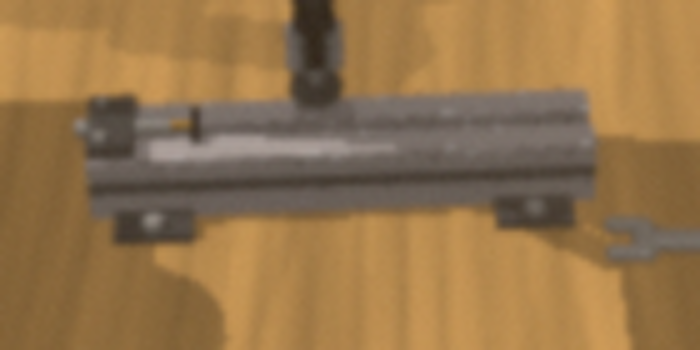

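The rail now fills the middle of the view: edges at columns ~271–367, slot ~308–330, pad at (318,103), and the held stop's collar top at (317,213). The edge fit was spoiled by the rail's feet (rows below 105), so I redo it on clean rows.

```bash
python3 - <<'E'
from h import *; import json
im=cv2.imread("pics/wrist5.png"); ci={k:np.array(v) for k,v in json.load(open("ci5.json")).items()}
hsv=cv2.cvtColor(im,cv2.COLOR_BGR2HSV); m=(hsv[:,:,1]<70); g=cv2.cvtColor(im,cv2.COLOR_BGR2GRAY)
L=[];Rr=[];px=[]
for v in range(110,205,4):
    u=np.where(m[v,255:385])[0]+255; px.append((v,u.min(),u.max())); L.append(plane(ci,(u.min()-.5,v),.045,True)[:2]); Rr.append(plane(ci,(u.max()+.5,v),.045,True)[:2])
L=np.array(L);Rr=np.array(Rr); print(px)
for A in(L,Rr): 
    p=np.polyfit(A[:,0],A[:,1],1); print(p,np.degrees(np.arctan(p[0])), np.abs(np.polyval(p,A[:,0])-A[:,1]).max(),np.polyval(p,.5))
for v in (115,140,165,195): print(v,g[v,300:338].tolist())
cv2.imwrite("pics/c5.png",cv2.resize(im[180:340,250:390],None,fx=3.7,fy=3.7,interpolation=cv2.INTER_CUBIC))
print([plane(ci,(u,107.5),.049,True).round(4) for u in (293,345)])
E
```

```text
[(110, np.int64(270), np.int64(366)), (114, np.int64(270), np.int64(366)), (118, np.int64(270), np.int64(366)), (122, np.int64(270), np.int64(366)), (126, np.int64(270), np.int64(366)), (130, np.int64(270), np.int64(367)), (134, np.int64(270), np.int64(366)), (138, np.int64(270), np.int64(366)), (142, np.int64(270), np.int64(366)), (146, np.int64(270), np.int64(366)), (150, np.int64(271), np.int64(366)), (154, np.int64(271), np.int64(366)), (158, np.int64(271), np.int64(366)), (162, np.int64(271), np.int64(366)), (166, np.int64(271), np.int64(365)), (170, np.int64(271), np.int64(366)), (174, np.int64(271), np.int64(365)), (178, np.int64(272), np.int64(365)), (182, np.int64(272), np.int64(365)), (186, np.int64(272), np.int64(365)), (190, np.int64(272), np.int64(365)), (194, np.int64(272), np.int64(365)), (198, np.int64(272), np.int64(365)), (202, np.int64(272), np.int64(365))]
[0.0564374  0.03898029] 3.2301979207110536 0.0003552457060390368 0.06719898734979568
[0.06315418 0.09627511] 3.613668894116343 0.0005724815348655959 0.1278522061084375
115 [120, 120, 118, 115, 115, 115, 100, 91, 92, 90, 91, 88, 92, 90, 86, 89, 88, 88, 92, 93, 94, 96, 90, 92, 92, 92, 95, 101, 122, 86, 106, 115, 115, 113, 112, 112, 117, 118]
140 [179, 179, 176, 173, 168, 172, 179, 144, 93, 93, 91, 89, 90, 89, 86, 88, 91, 88, 92, 90, 92, 92, 91, 91, 90, 94, 100, 119, 120, 103, 105, 116, 114, 114, 114, 114, 114, 117]
165 [179, 180, 176, 174, 168, 123, 117, 90, 72, 90, 87, 92, 90, 90, 86, 85, 87, 89, 89, 92, 91, 93, 90, 90, 88, 99, 117, 123, 119, 93, 96, 116, 113, 113, 112, 116, 115, 118]
195 [152, 130, 121, 118, 115, 114, 116, 95, 80, 86, 88, 89, 86, 87, 88, 85, 89, 89, 90, 88, 89, 90, 85, 86, 87, 87, 96, 114, 113, 100, 97, 114, 113, 113, 111, 114, 115, 118]
[array([0.4268, 0.0781, 0.049 ]), array([0.4251, 0.1093, 0.049 ])]
```

View pics/c5.png

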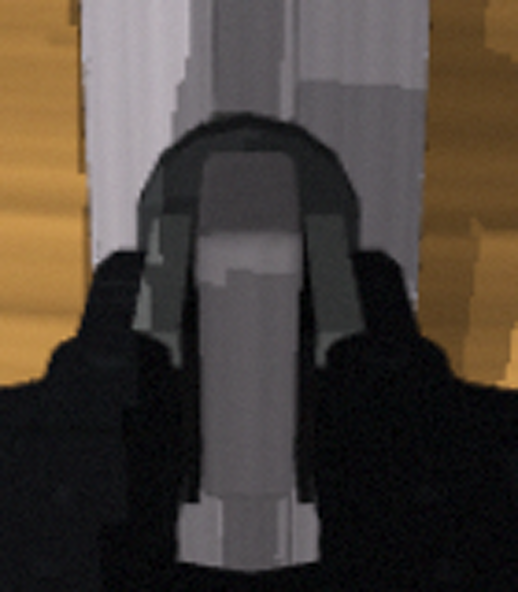

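The slot centre is at column 318.6 near the stop, and the held collar and bar are centred at 317.3. Allowing for the bias, the stop needs about +0.4 mm across. I lower gently.

Emit:
step_arm(
  increments=[
    {"tx":0.4,"ty":0,"tz":8,"wx":0,"wy":0,"wz":-0.002,"jaw":5},
    {"tx":0.4,"ty":0,"tz":15,"wx":0,"wy":0,"wz":-0.002,"jaw":5},
    {"tx":0.4,"ty":0,"tz":18,"wx":0,"wy":0,"wz":-0.002,"jaw":5},
    {"tx":0.4,"ty":0,"tz":20,"wx":0,"wy":0,"wz":-0.002,"jaw":5},
    {"tx":0.4,"ty":0,"tz":20,"wx":0,"wy":0,"wz":-0.002,"jaw":5},
  ],
)

```text
time_s: 6.92
position: [0.5005, 0.0973, 0.0992]
orientation: [-0.0, 0.687, 0.727, -0.0]
wrist_force: [0.2, 0.5, -1.7]
grip_width: 0.0114
```

```bash
python3 go.py 0.50 0.0964 0.0986 93.2; python3 -c "
from cell import env; print(env.read_state()['ft_torque'])"
```

```text
t 6.925 p [0.5005 0.0973 0.0992] yaw 93.28 tilt 0.01 F [ 0.17  0.51 -1.7 ] grip 11.4
t mm [-0.9 -0.5  0.6] w [-0.0003 -0.      0.0014]
[0.03168904 0.0429437  0.05921828]
```

Emit:
step_arm(
  increments=[
    {"tx":0,"ty":0,"tz":1,"wx":0,"wy":0,"wz":0,"jaw":5},
    {"tx":0,"ty":0,"tz":2,"wx":0,"wy":0,"wz":0,"jaw":5},
    {"tx":0,"ty":0,"tz":2,"wx":0,"wy":0,"wz":0,"jaw":5},
  ],
)

```text
time_s: 7.3
position: [0.5005, 0.0973, 0.0973]
orientation: [-0.0, 0.687, 0.727, -0.0]
wrist_force: [0.6, -0.7, -1.9]
grip_width: 0.0109
```

Emit:
step_arm(
  increments=[
    {"tx":0,"ty":0,"tz":1,"wx":0,"wy":0,"wz":0,"jaw":5},
    {"tx":0,"ty":0,"tz":2,"wx":0,"wy":0,"wz":0,"jaw":5},
    {"tx":0,"ty":0,"tz":2,"wx":0,"wy":0,"wz":0,"jaw":5},
  ],
)

```text
time_s: 7.68
position: [0.5004, 0.0973, 0.0952]
orientation: [-0.0, 0.687, 0.727, -0.0]
wrist_force: [0.0, -0.2, -1.5]
grip_width: 0.0107
```

Emit:
step_arm(
  increments=[
    {"tx":0,"ty":0,"tz":1,"wx":0,"wy":0,"wz":0,"jaw":5},
    {"tx":0,"ty":0,"tz":2,"wx":0,"wy":0,"wz":0,"jaw":5},
    {"tx":0,"ty":0,"tz":2,"wx":0,"wy":0,"wz":0,"jaw":5},
  ],
)

```text
time_s: 8.05
position: [0.5004, 0.0973, 0.0932]
orientation: [-0.0, 0.687, 0.727, -0.0]
wrist_force: [-0.3, -0.7, -1.4]
grip_width: 0.0111
```

Emit:
step_arm(
  increments=[
    {"tx":0,"ty":0,"tz":1,"wx":0,"wy":0,"wz":0,"jaw":5},
    {"tx":0,"ty":0,"tz":2,"wx":0,"wy":0,"wz":0,"jaw":5},
    {"tx":0,"ty":0,"tz":2,"wx":0,"wy":0,"wz":0,"jaw":5},
  ],
)

```text
time_s: 8.43
position: [0.5007, 0.0973, 0.0918]
orientation: [0.0, 0.687, 0.727, 0.0]
wrist_force: [-1.7, -0.3, 5.5]
grip_width: 0.0108
```

The first contact came at TCP z 0.0918, against 0.0916 expected for the collar on the rail with the foot in the slot (a foot on the lips would have stopped at 0.1016). I check with a picture.

```bash
python3 - <<'E'
from h import *
from cell import env
im=env.camera("wrist")[:,:,::-1]; b=env.camera("side")[160:230,230:370,::-1]
a=cv2.resize(im[180:340,250:390],None,fx=2.5,fy=2.5,interpolation=cv2.INTER_CUBIC)
b=cv2.resize(b,(420,210),interpolation=cv2.INTER_CUBIC); b=cv2.copyMakeBorder(b,0,190,0,0,cv2.BORDER_CONSTANT)
cv2.imwrite("pics/c6.png",np.hstack([a,b]))
E
```

```text
(no output)
```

View pics/c6.png

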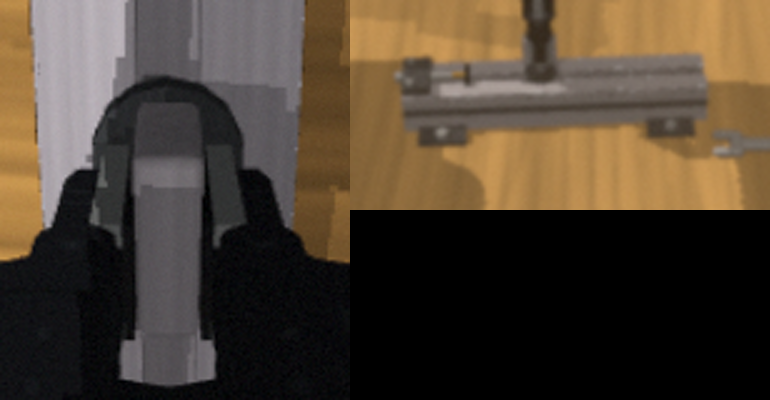

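The picture shows the collar flat on the rail and the stop upright. I raise about 0.5 mm to relieve the friction and slide towards the pad.

Emit:
step_arm(
  increments=[
    {"tx":0,"ty":0,"tz":-0.8,"wx":0,"wy":0,"wz":0,"jaw":5},
    {"tx":0,"ty":-3,"tz":-0.8,"wx":0,"wy":0,"wz":0,"jaw":5},
    {"tx":0,"ty":-6,"tz":-0.8,"wx":0,"wy":0,"wz":0,"jaw":5},
    {"tx":0,"ty":-10,"tz":-0.8,"wx":0,"wy":0,"wz":0,"jaw":5},
    {"tx":0,"ty":-10,"tz":-0.8,"wx":0,"wy":0,"wz":0,"jaw":5},
  ],
)

```text
time_s: 9.15
position: [0.4902, 0.0967, 0.092]
orientation: [-0.0, 0.687, 0.727, -0.0]
wrist_force: [0.8, -0.5, -0.6]
grip_width: 0.0112
```

Emit:
step_arm(
  increments=[
    {"tx":0,"ty":-6,"tz":0,"wx":0,"wy":0,"wz":0,"jaw":5},
    {"tx":0,"ty":-12,"tz":0,"wx":0,"wy":0,"wz":0,"jaw":5},
    {"tx":0,"ty":-18,"tz":0,"wx":0,"wy":0,"wz":0,"jaw":5},
    {"tx":0,"ty":-24,"tz":0,"wx":0,"wy":0,"wz":0,"jaw":5},
    {"tx":0,"ty":-30,"tz":0,"wx":0,"wy":0,"wz":0,"jaw":5},
    {"tx":0,"ty":-36,"tz":0,"wx":0,"wy":0,"wz":0,"jaw":5},
    {"tx":0,"ty":-38,"tz":0,"wx":0,"wy":0,"wz":0,"jaw":5},
    {"tx":0,"ty":-38,"tz":0,"wx":0,"wy":0,"wz":0,"jaw":5},
  ],
)

```text
time_s: 10.15
position: [0.4526, 0.0946, 0.0922]
orientation: [0.0, 0.687, 0.727, 0.0]
wrist_force: [-0.4, 0.2, -1.3]
grip_width: 0.0113
```

```bash
python3 go.py 0.446 0.0944 0.092 93.2; python3 - <<'E'
from h import *
from cell import env
im=env.camera("wrist")[:,:,::-1]
cv2.imwrite("pics/c7.png",cv2.resize(im[140:300,250:390],None,fx=3.7,fy=3.7,interpolation=cv2.INTER_CUBIC))
ci=env.camera_info("wrist"); print(plane(ci,(317,180),.053,True))
E
```

```text
t 10.15 p [0.4526 0.0946 0.0922] yaw 93.28 tilt 0.01 F [-0.41  0.22 -1.31] grip 11.3
t mm [ 0.2 -6.6  0.2] w [ 0.0003 -0.      0.0014]
[0.41752001 0.09290886 0.053     ]
```

View pics/c7.png

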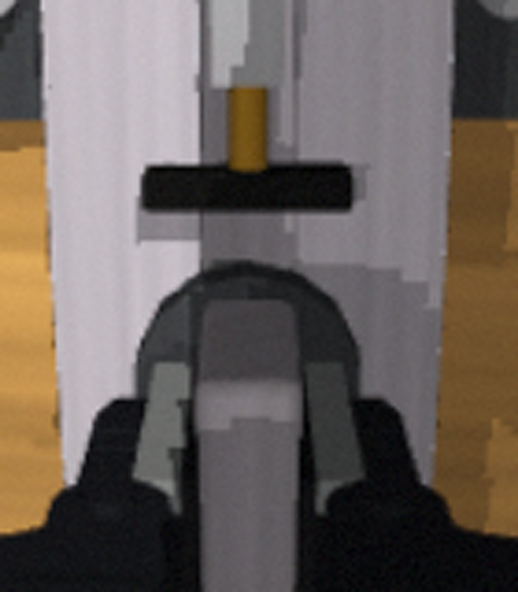

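The pad face is at crop row ~211 and the collar's front at ~262, a gap of about 8 mm. I approach in small steps.

Emit:
step_arm(
  increments=[
    {"tx":0,"ty":-3,"tz":0,"wx":0,"wy":0,"wz":0,"jaw":5},
    {"tx":0,"ty":-6,"tz":0,"wx":0,"wy":0,"wz":0,"jaw":5},
    {"tx":0,"ty":-6,"tz":0,"wx":0,"wy":0,"wz":0,"jaw":5},
    {"tx":0,"ty":-6,"tz":0,"wx":0,"wy":0,"wz":0,"jaw":5},
  ],
)

```text
time_s: 10.7
position: [0.4467, 0.0942, 0.0922]
orientation: [0.0, 0.687, 0.727, 0.0]
wrist_force: [-0.8, 0.3, -1.0]
grip_width: 0.0105
```

Emit:
step_arm(
  increments=[
    {"tx":0,"ty":-1,"tz":0,"wx":0,"wy":0,"wz":0,"jaw":5},
    {"tx":0,"ty":-1,"tz":0,"wx":0,"wy":0,"wz":0,"jaw":5},
  ],
)

```text
time_s: 10.95
position: [0.4456, 0.0941, 0.0921]
orientation: [-0.0, 0.687, 0.727, -0.0]
wrist_force: [-0.2, 0.8, -2.1]
grip_width: 0.0112
```

Emit:
step_arm(
  increments=[
    {"tx":0,"ty":-1,"tz":0,"wx":0,"wy":0,"wz":0,"jaw":5},
    {"tx":0,"ty":-1,"tz":0,"wx":0,"wy":0,"wz":0,"jaw":5},
  ],
)

```text
time_s: 11.2
position: [0.4446, 0.0941, 0.0921]
orientation: [-0.0, 0.687, 0.727, -0.0]
wrist_force: [-0.3, -0.5, -1.3]
grip_width: 0.011
```

Emit:
step_arm(
  increments=[
    {"tx":0,"ty":-1,"tz":0,"wx":0,"wy":0,"wz":0,"jaw":5},
    {"tx":0,"ty":-1,"tz":0,"wx":0,"wy":0,"wz":0,"jaw":5},
  ],
)

```text
time_s: 11.45
position: [0.4436, 0.094, 0.0921]
orientation: [0.0, 0.687, 0.727, 0.0]
wrist_force: [-0.6, -0.1, -1.2]
grip_width: 0.0113
```

Emit:
step_arm(
  increments=[
    {"tx":0,"ty":-1,"tz":0,"wx":0,"wy":0,"wz":0,"jaw":5},
    {"tx":0,"ty":-1,"tz":0,"wx":0,"wy":0,"wz":0,"jaw":5},
    {"tx":0,"ty":-1,"tz":0,"wx":0,"wy":0,"wz":0,"jaw":5},
  ],
)

```text
time_s: 11.82
position: [0.4428, 0.094, 0.0922]
orientation: [0.0, 0.687, 0.727, 0.0]
wrist_force: [0.8, -0.2, -2.4]
grip_width: 0.0112
```

Emit:
step_arm(
  increments=[
    {"tx":0,"ty":-1,"tz":0,"wx":0,"wy":0,"wz":0,"jaw":5},
    {"tx":0,"ty":-1,"tz":0,"wx":0,"wy":0,"wz":0,"jaw":5},
    {"tx":0,"ty":-1,"tz":0,"wx":0,"wy":0,"wz":0,"jaw":5},
  ],
)

```text
time_s: 12.2
position: [0.4419, 0.0939, 0.0922]
orientation: [0.0, 0.687, 0.727, 0.0]
wrist_force: [2.5, 0.2, -2.2]
grip_width: 0.0112
```

```bash
python3 - <<'E'
from h import *
from cell import env
im=env.camera("wrist")[:,:,::-1]
cv2.imwrite("pics/c8.png",cv2.resize(im[140:300,250:390],None,fx=3.7,fy=3.7,interpolation=cv2.INTER_CUBIC))
E
```

```text
(no output)
```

View pics/c8.png

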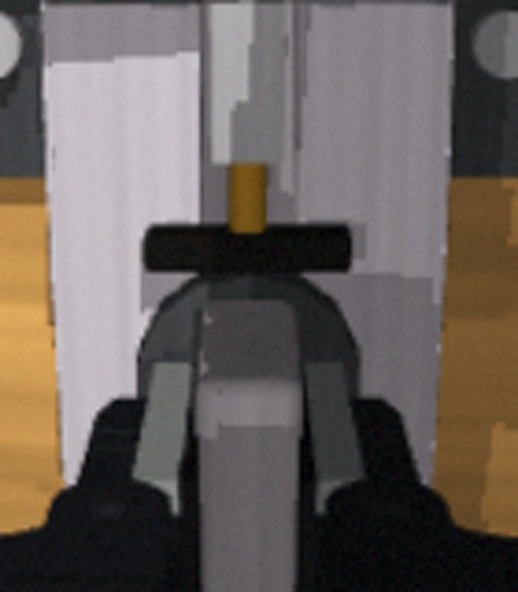

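Contact started near x=0.4433 and the pad now takes about 2.5 N; the picture shows the collar touching the pad. I add about 1.7 mm.

Emit:
step_arm(
  increments=[
    {"tx":0,"ty":-1,"tz":0,"wx":0,"wy":0,"wz":0,"jaw":5},
    {"tx":0,"ty":-1.8,"tz":0,"wx":0,"wy":0,"wz":0,"jaw":5},
    {"tx":0,"ty":-1.8,"tz":0,"wx":0,"wy":0,"wz":0,"jaw":5},
    {"tx":0,"ty":-1.8,"tz":0,"wx":0,"wy":0,"wz":0,"jaw":5},
  ],
)

```text
time_s: 12.75
position: [0.4401, 0.0938, 0.0923]
orientation: [0.0, 0.687, 0.727, 0.0]
wrist_force: [4.4, 0.9, -3.7]
grip_width: 0.0111
```

Emit:
step_arm(
  increments=[
    {"tx":0,"ty":0,"tz":0,"wx":0,"wy":0,"wz":0,"jaw":5},
    {"tx":0,"ty":0,"tz":0,"wx":0,"wy":0,"wz":0,"jaw":5},
  ],
)

```text
time_s: 13.0
position: [0.4401, 0.0938, 0.0922]
orientation: [0.0, 0.687, 0.727, 0.0]
wrist_force: [4.8, 1.0, -1.6]
grip_width: 0.0109
```

Emit:
step_arm(
  increments=[
    {"tx":0,"ty":0,"tz":1,"wx":0,"wy":0,"wz":0,"jaw":5},
    {"tx":0,"ty":0,"tz":2,"wx":0,"wy":0,"wz":0,"jaw":5},
    {"tx":0,"ty":0,"tz":3,"wx":0,"wy":0,"wz":0,"jaw":5},
    {"tx":0,"ty":0,"tz":4,"wx":0,"wy":0,"wz":0,"jaw":5},
    {"tx":0,"ty":0,"tz":5,"wx":0,"wy":0,"wz":0,"jaw":5},
    {"tx":0,"ty":0,"tz":5,"wx":0,"wy":0,"wz":0,"jaw":5},
  ],
)

```text
time_s: 13.75
position: [0.4403, 0.0939, 0.0881]
orientation: [0.0, 0.687, 0.727, 0.0]
wrist_force: [0.7, -0.3, 8.5]
grip_width: 0.0113
```

Emit:
step_arm(
  increments=[
    {"tx":0,"ty":0,"tz":0.8,"wx":0,"wy":0,"wz":0,"jaw":5},
    {"tx":0,"ty":0,"tz":1.5,"wx":0,"wy":0,"wz":0,"jaw":5},
    {"tx":0,"ty":0,"tz":1.5,"wx":0,"wy":0,"wz":0,"jaw":5},
  ],
)

```text
time_s: 14.12
position: [0.4403, 0.0938, 0.0868]
orientation: [0.0, 0.687, 0.727, 0.0]
wrist_force: [-0.8, 0.4, 10.3]
grip_width: 0.0108
```

It is pressed 5 mm beyond collar contact at about 11.5 N spring force, as expected. Now I twist clockwise (+wz), with a small correction because the stop's axis sits about 0.8 mm off the tool axis.

Emit:
step_arm(
  increments=[
    {"tx":0,"ty":0,"tz":0,"wx":0,"wy":0,"wz":0.12,"jaw":5},
    {"tx":0,"ty":0,"tz":0,"wx":0,"wy":0,"wz":0.24,"jaw":5},
    {"tx":-0.2,"ty":0,"tz":0,"wx":0,"wy":0,"wz":0.36,"jaw":5},
    {"tx":-0.3,"ty":-0.1,"tz":0,"wx":0,"wy":0,"wz":0.48,"jaw":5},
    {"tx":-0.3,"ty":-0.1,"tz":0,"wx":0,"wy":0,"wz":0.48,"jaw":5},
  ],
)

```text
time_s: 14.75
position: [0.4414, 0.0934, 0.0873]
orientation: [0.001, 0.84, 0.542, 0.001]
wrist_force: [1.9, -0.9, 9.2]
grip_width: 0.011
```

```bash
python3 go.py 0.44 0.0938 0.0868 3.2; python3 - <<'E'
from h import *
from cell import env
print(env.read_state()["ft_torque"])
im=env.camera("wrist")[:,:,::-1]
cv2.imwrite("pics/c9.png",cv2.resize(im[140:300,230:410],None,fx=3.7,fy=3.7,interpolation=cv2.INTER_CUBIC))
E
```

```text
t 14.75 p [0.4414 0.0934 0.0873] yaw 65.7 tilt 0.19 F [ 1.91 -0.9   9.17] grip 11.0
t mm [-0.2 -1.5  0.5] w [ 0.0022 -0.0026  1.0908]
[-0.19783548 -0.38624146 -0.06716978]
```

View pics/c9.png

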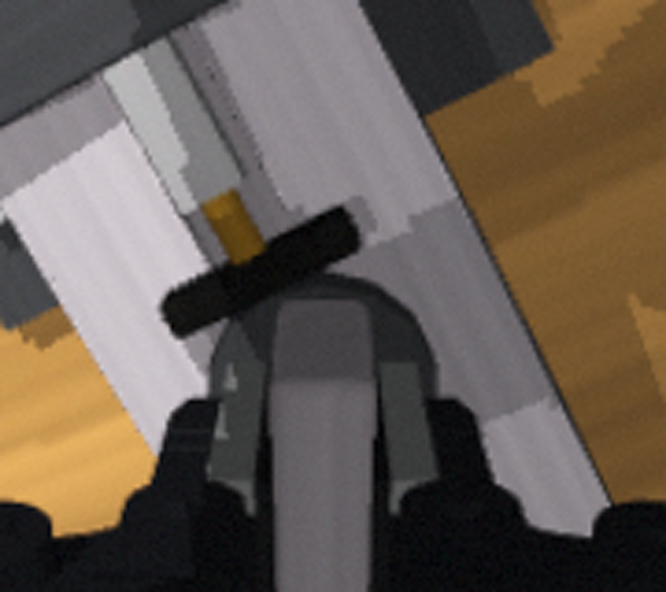

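It has turned 27.5° without blocking, and the collar is still on the pad. The tool has drifted 1.1 mm back from the pad, so I continue and correct that.

Emit:
step_arm(
  increments=[
    {"tx":-0.5,"ty":-1.2,"tz":0.5,"wx":0,"wy":0,"wz":0.12,"jaw":5},
    {"tx":-0.5,"ty":-1.2,"tz":0.5,"wx":0,"wy":0,"wz":0.24,"jaw":5},
    {"tx":-0.7,"ty":-1.3,"tz":0.5,"wx":0,"wy":0,"wz":0.36,"jaw":5},
    {"tx":-0.8,"ty":-1.4,"tz":0.5,"wx":0,"wy":0,"wz":0.48,"jaw":5},
    {"tx":-0.8,"ty":-1.4,"tz":0.5,"wx":0,"wy":0,"wz":0.48,"jaw":5},
  ],
)

```text
time_s: 15.42
position: [0.4405, 0.0931, 0.0872]
orientation: [0.001, 0.945, 0.327, 0.002]
wrist_force: [3.1, -1.5, 10.3]
grip_width: 0.0109
```

```bash
python3 go.py 0.439 0.093 0.0868 3.2; python3 - <<'E'
from h import *
from cell import env
print(env.read_state()["ft_torque"])
E
```

```text
t 15.425 p [0.4405 0.0931 0.0872] yaw 38.2 tilt 0.28 F [ 3.13 -1.47 10.28] grip 10.9
t mm [-1.2 -0.9  0.4] w [ 0.0023 -0.0043  0.6109]
[-0.2882765  -0.6129932   0.00443962]
```

Emit:
step_arm(
  increments=[
    {"tx":-0.6,"ty":-0.5,"tz":0.3,"wx":0,"wy":0,"wz":0.12,"jaw":5},
    {"tx":-1,"ty":-0.7,"tz":0.3,"wx":0,"wy":0,"wz":0.24,"jaw":5},
    {"tx":-1.2,"ty":-0.9,"tz":0.3,"wx":0,"wy":0,"wz":0.36,"jaw":5},
    {"tx":-1.2,"ty":-0.9,"tz":0.3,"wx":0,"wy":0,"wz":0.48,"jaw":5},
    {"tx":-1.2,"ty":-0.9,"tz":0.3,"wx":0,"wy":0,"wz":0.56,"jaw":5},
    {"tx":-1.2,"ty":-0.9,"tz":0.3,"wx":0,"wy":0,"wz":0.56,"jaw":5},
  ],
)

```text
time_s: 16.18
position: [0.4394, 0.0928, 0.0871]
orientation: [0.001, 0.999, 0.054, 0.003]
wrist_force: [3.5, -2.9, 10.1]
grip_width: 0.0113
```

```bash
python3 go.py 0.439 0.093 0.0868 3.2; python3 - <<'E'
from h import *
from cell import env
print(env.read_state()["ft_torque"])
im=env.camera("wrist")[:,:,::-1]; cv2.imwrite("pics/w10.png",im)
E
```

```text
t 16.175 p [0.4394 0.0928 0.0871] yaw 6.15 tilt 0.33 F [ 3.52 -2.88 10.09] grip 11.3
t mm [-0.4 -0.2  0.3] w [ 0.0014 -0.0056  0.0515]
[-0.42832272 -0.73074545 -0.06589511]
```

View pics/w10.png

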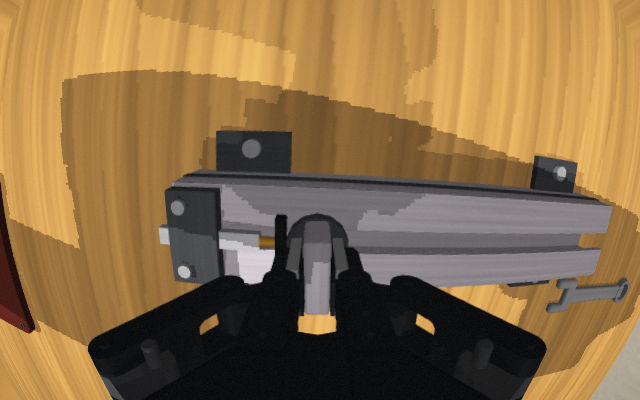

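It has turned to about 87°. I finish the turn, then ease up so that the spring seats the foot under the lips.

Emit:
step_arm(
  increments=[
    {"tx":-0.1,"ty":0.1,"tz":0,"wx":0,"wy":0,"wz":0.04,"jaw":5},
    {"tx":-0.1,"ty":0.2,"tz":0,"wx":0,"wy":0,"wz":0.05,"jaw":5},
    {"tx":-0.1,"ty":0.2,"tz":-0.6,"wx":0,"wy":0,"wz":0.05,"jaw":5},
    {"tx":-0.1,"ty":0.2,"tz":-1.2,"wx":0,"wy":0,"wz":0.05,"jaw":5},
    {"tx":-0.1,"ty":0.2,"tz":-1.8,"wx":0,"wy":0,"wz":0.05,"jaw":5},
    {"tx":-0.1,"ty":0.2,"tz":-1.8,"wx":0,"wy":0,"wz":0.05,"jaw":5},
  ],
)

```text
time_s: 16.98
position: [0.4394, 0.0928, 0.0888]
orientation: [0.0, 1.0, 0.029, 0.003]
wrist_force: [6.2, -1.6, 8.3]
grip_width: 0.0112
```

```bash
python3 go.py 0.439 0.093 0.0868 3.2
```

```text
t 16.975 p [0.4394 0.0928 0.0888] yaw 3.34 tilt 0.34 F [ 6.16 -1.58  8.26] grip 11.2
t mm [-0.4 -0.2  2. ] w [ 0.0009 -0.0059  0.0024]
```

Emit:
step_arm(
  increments=[
    {"tx":0,"ty":0,"tz":-0.4,"wx":0,"wy":0,"wz":0,"jaw":5},
    {"tx":0,"ty":0,"tz":-0.8,"wx":0,"wy":0,"wz":0,"jaw":5},
    {"tx":0,"ty":0,"tz":-0.8,"wx":0,"wy":0,"wz":0,"jaw":5},
  ],
)

```text
time_s: 17.35
position: [0.4393, 0.0928, 0.0889]
orientation: [0.0, 1.0, 0.029, 0.003]
wrist_force: [8.9, -1.6, 1.3]
grip_width: 0.0113
```

The foot is up against the lips, since z no longer rises and the load is falling. The tool pushes 8.9 N sideways, part of it held by friction, so I ease that off before letting go.

Emit:
step_arm(
  increments=[
    {"tx":0.2,"ty":0,"tz":-0.2,"wx":0,"wy":0,"wz":0,"jaw":5},
    {"tx":0.4,"ty":0,"tz":-0.3,"wx":0,"wy":0,"wz":0,"jaw":5},
    {"tx":0.4,"ty":0,"tz":-0.3,"wx":0,"wy":0,"wz":0,"jaw":5},
  ],
)

```text
time_s: 17.73
position: [0.4393, 0.0928, 0.089]
orientation: [0.0, 1.0, 0.029, 0.003]
wrist_force: [8.0, -1.7, 0.4]
grip_width: 0.0112
```

```bash
python3 go.py 0.439 0.093 0.0868 3.2; python3 - <<'E'
from h import *
from cell import env
print(env.read_state()["ft_torque"])
im=env.camera("wrist")[:,:,::-1]; cv2.imwrite("pics/c11.png",cv2.resize(im[180:300,210:370],None,fx=4.5,fy=4.5,interpolation=cv2.INTER_CUBIC))
E
```

```text
t 17.725 p [0.4393 0.0928 0.089 ] yaw 3.33 tilt 0.31 F [ 7.98 -1.71  0.36] grip 11.2
t mm [-0.3 -0.2  2.2] w [ 0.0008 -0.0053  0.0023]
[-0.26100878 -1.3907341   0.01698154]
```

View pics/c11.png

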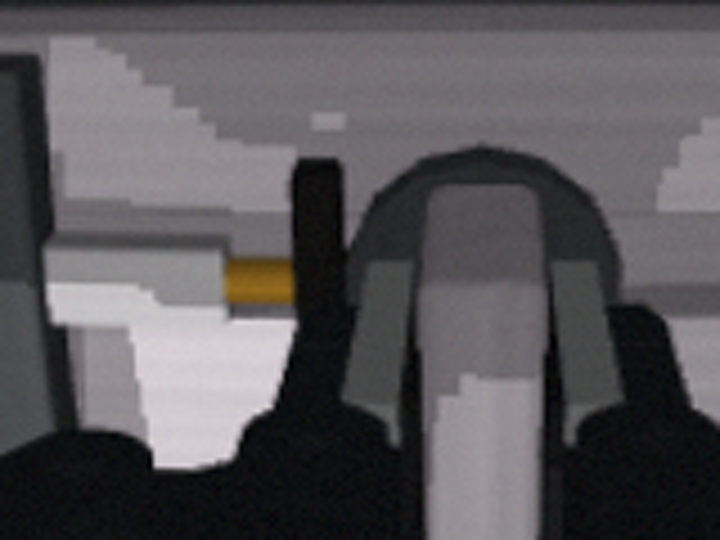

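```bash
python3 - <<'E'
from h import *
from cell import env
s=env.read_state(); ci=env.camera_info("wrist"); Rc=rot(s["orientation"]); 
off=Rc.inv().apply(ci["origin"]-s["position"]); Ro=Rc.inv()*rot(ci["attitude"])
def mk(p,T):
    t=np.radians(T); Rt=R.from_matrix(np.array([[np.cos(t),np.sin(t),0],[np.sin(t),-np.cos(t),0],[0,0,-1.]]))
    q=(Rt*Ro).as_quat(); return {"camera_matrix":ci["camera_matrix"],"origin":np.array(p)+Rt.apply(off),"attitude":np.array([q[3],q[0],q[1],q[2]])}
ims={"c7":(mk((.4526,.0946,.0922),93.2),(317,163.5),(317,184.6),(317,197)),
"c8":(mk((.4419,.0939,.0922),93.2),(317,184.05),(317,201),(317,213.5)),
"c11":(ci,(260.7,242),(275.3,242),(286.4,242))}
for k,(c,a,b,f) in ims.items():
    A,B,F=[plane(c,p,.052,True) for p in (a,b,f)]
    print(k,A.round(4),B.round(4),F.round(4),"yellow mm",(1000*np.linalg.norm(B-A)).round(2),"sleeve-face",(1000*np.linalg.norm(F-A)).round(2))
E
python3 - <<'E'
import cv2,numpy as np
def show(f,fx,axis,sl):
    im=cv2.imread(f); g=cv2.cvtColor(im,cv2.COLOR_BGR2HSV)
    m=(g[:,:,0]>12)&(g[:,:,0]<30)&(g[:,:,1]>150)
    return m
for f,x0,x1,y0,y1,ax in [("pics/c7.png",230,268,60,190,0),("pics/c8.png",230,268,140,250,0),("pics/c11.png",215,310,265,300,1)]:
    m=show(f,0,0,0)[y0:y1,x0:x1]; p=m.mean(1-ax); k=np.where(p>.5)[0]; o=(y0,x0)[ax]; print(f,k.min()+o,k.max()+o+1)
E
```

```text
c7 [0.4086 0.0923 0.052 ] [0.4197 0.0929 0.052 ] [0.4264 0.0933 0.052 ] yellow mm 11.15 sleeve-face 17.85
c8 [0.4087 0.0922 0.052 ] [0.4179 0.0927 0.052 ] [0.4248 0.0931 0.052 ] yellow mm 9.18 sleeve-face 16.13
c11 [0.4088 0.0928 0.052 ] [0.4169 0.0933 0.052 ] [0.423  0.0937 0.052 ] yellow mm 8.11 sleeve-face 14.2
pics/c7.png 89 172
pics/c8.png 166 234
pics/c11.png 228 296
```

The rod's visible length gives a pad deflection of 3.0–3.7 mm now, or 3.6–4.4 N. The same method gave 2.0–2.4 N for the earlier picture, when the sensor read 2.5 N. So the pad load is right and the rest of the sideways force is friction, which I ease off further.

Emit:
step_arm(
  increments=[
    {"tx":0.4,"ty":0,"tz":0,"wx":0,"wy":0,"wz":0,"jaw":5},
    {"tx":0.9,"ty":0,"tz":-0.1,"wx":0,"wy":0,"wz":0,"jaw":5},
    {"tx":0.9,"ty":0,"tz":-0.1,"wx":0,"wy":0,"wz":0,"jaw":5},
  ],
)

```text
time_s: 18.15
position: [0.4395, 0.0928, 0.0889]
orientation: [0.0, 1.0, 0.029, 0.002]
wrist_force: [4.8, -1.6, 3.7]
grip_width: 0.0111
```

The sideways force is now about equal to the pad load. I open the jaws.

Emit:
step_arm(
  increments=[
    {"tx":0,"ty":0,"tz":0,"wx":0,"wy":0,"wz":0,"jaw":14},
    {"tx":0,"ty":0,"tz":0,"wx":0,"wy":0,"wz":0,"jaw":20},
    {"tx":0,"ty":0,"tz":0,"wx":0,"wy":0,"wz":0,"jaw":30},
    {"tx":0,"ty":0,"tz":0,"wx":0,"wy":0,"wz":0,"jaw":30},
  ],
)

```text
time_s: 18.65
position: [0.437, 0.0933, 0.0872]
orientation: [-0.0, 1.0, 0.029, -0.001]
wrist_force: [0.1, 0.0, 0.1]
grip_width: 0.0301
```

```bash
python3 go.py 0.439 0.093 0.0868 3.2; python3 - <<'E'
from h import *
from cell import env
im=env.camera("wrist")[:,:,::-1]; cv2.imwrite("pics/c12.png",cv2.resize(im[180:300,210:370],None,fx=4.5,fy=4.5,interpolation=cv2.INTER_CUBIC))
E
```

```text
t 18.65 p [0.437  0.0933 0.0872] yaw 3.33 tilt 0.1 F [0.1  0.05 0.07] grip 30.1
t mm [1.9 0.4 0.4] w [-0.0001  0.0018  0.0023]
```

View pics/c12.png

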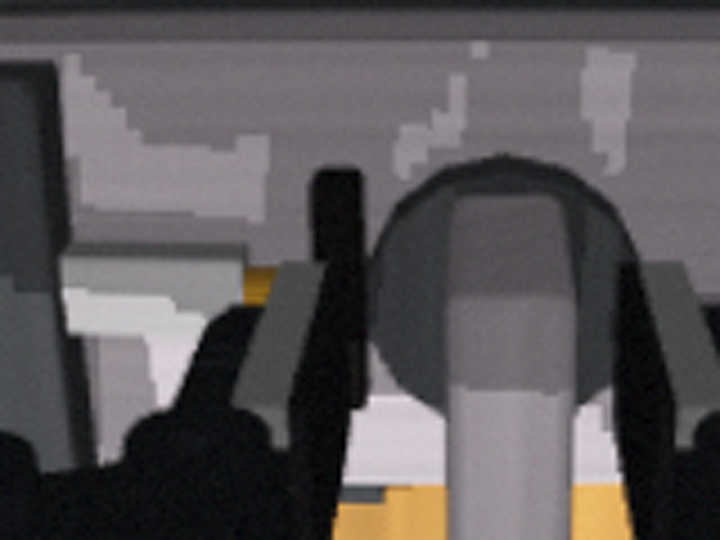

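It is free: the wrist force is about 0 and the stop stands with the collar against the pad. I retreat upwards.

Emit:
step_arm(
  increments=[
    {"tx":1.5,"ty":0,"tz":-5,"wx":0,"wy":0,"wz":0,"jaw":30},
    {"tx":1.5,"ty":0,"tz":-20,"wx":0,"wy":0,"wz":0,"jaw":34},
    {"tx":1.5,"ty":0,"tz":-45,"wx":0,"wy":0,"wz":0,"jaw":34},
    {"tx":1.5,"ty":0,"tz":-80,"wx":0,"wy":0,"wz":0,"jaw":34},
    {"tx":1.5,"ty":40,"tz":-90,"wx":0,"wy":0,"wz":0,"jaw":34},
    {"tx":1.5,"ty":50,"tz":-90,"wx":0,"wy":0,"wz":0,"jaw":34},
    {"tx":1.5,"ty":50,"tz":-90,"wx":0,"wy":0,"wz":0,"jaw":34},
  ],
)

```text
time_s: 19.58
position: [0.4422, 0.0431, 0.178]
orientation: [-0.0, 1.0, 0.028, 0.0]
wrist_force: [-0.1, 0.7, -1.0]
grip_width: 0.0341
```

```bash
python3 go.py 0.439 0.093 0.0868 3.2; python3 - <<'E'
from h import *; import json
from cell import env
ci=env.camera_info("wrist");im=env.camera("wrist")[:,:,::-1]; cv2.imwrite("pics/w13.png",im)
cv2.imwrite("pics/side13.png",cv2.resize(env.camera("side")[165:225,235:365,::-1],None,fx=5,fy=5,interpolation=cv2.INTER_CUBIC))
json.dump({k:np.asarray(v).tolist() for k,v in ci.items()},open("ci13.json","w"))
print(proj(ci,(.4395,.0935,.091),True),proj(ci,(.4088,.0926,.052),True))
E
```

```text
t 19.575 p [0.4422 0.0431 0.178 ] yaw 3.22 tilt 0.02 F [-0.12  0.71 -0.97] grip 34.1
t mm [ -0.4 -50.   91.2] w [-0.0003 -0.0001  0.0003]
[316.75141204 144.210699  ] [277.81178338 139.72684564]
```

View pics/w13.png

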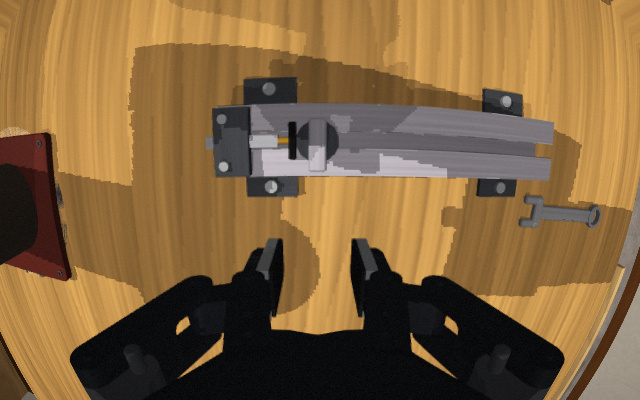

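View pics/side13.png

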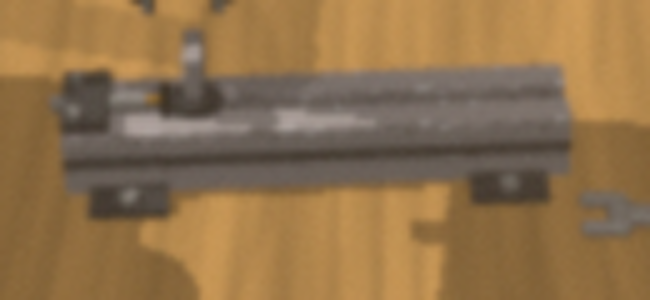

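The stop stands upright across the slot at (317,143), the pad is against its collar at (292,141), and the gripper is clear. I check the pad deflection and angle.

```bash
python3 - <<'E'
from h import *; import json
ci={k:np.array(v) for k,v in json.load(open("ci13.json")).items()}
im=cv2.imread("pics/w13.png"); hsv=cv2.cvtColor(im,cv2.COLOR_BGR2HSV); g=cv2.cvtColor(im,cv2.COLOR_BGR2GRAY)
for v in (139,141,143): print(v,g[v,246:310].tolist())
for v in (125,157): print(v,g[v,284:302].tolist())
m=(hsv[:,:,1]<60)&(g>75); mm=np.zeros(g.shape,np.uint8); mm[119:172,306:330]=m[119:172,306:330]
cv2.imwrite("pics/c13.png",cv2.resize(im[95:185,240:360],None,fx=6,fy=6,interpolation=cv2.INTER_CUBIC))
E
```

```text
139 [74, 63, 37, 126, 144, 121, 134, 179, 175, 174, 177, 179, 176, 176, 177, 177, 176, 176, 176, 178, 178, 176, 176, 176, 177, 178, 177, 178, 176, 179, 177, 149, 117, 126, 126, 127, 127, 128, 126, 130, 130, 130, 77, 35, 20, 14, 16, 17, 16, 10, 36, 61, 57, 58, 45, 38, 39, 39, 40, 42, 44, 44, 60, 85]
141 [68, 70, 39, 146, 176, 175, 176, 174, 175, 177, 175, 175, 176, 176, 175, 175, 174, 174, 175, 173, 174, 175, 175, 176, 175, 178, 178, 175, 176, 173, 176, 160, 142, 132, 133, 134, 135, 134, 134, 133, 130, 135, 75, 34, 18, 18, 18, 19, 17, 12, 36, 59, 57, 59, 59, 55, 59, 57, 58, 59, 60, 55, 68, 84]
143 [71, 68, 38, 123, 161, 173, 173, 176, 173, 174, 175, 174, 175, 174, 173, 173, 174, 174, 174, 173, 175, 175, 174, 176, 176, 175, 173, 174, 173, 173, 175, 138, 99, 97, 97, 95, 97, 98, 96, 96, 96, 95, 58, 32, 21, 15, 20, 16, 18, 12, 35, 60, 58, 60, 58, 56, 56, 56, 60, 63, 60, 61, 71, 83]
125 [101, 103, 100, 81, 46, 7, 16, 12, 11, 12, 11, 28, 64, 100, 99, 102, 102, 100]
157 [192, 190, 188, 186, 109, 53, 17, 22, 23, 22, 22, 19, 75, 115, 129, 130, 130, 128]
```

View pics/c13.png

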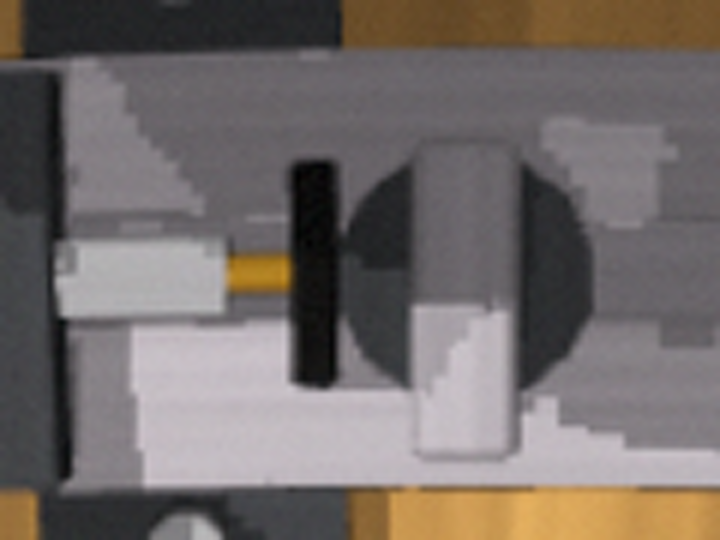

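```bash
python3 - <<'E'
from h import *; import json
ci={k:np.array(v) for k,v in json.load(open("ci13.json")).items()}
P=lambda u,v,z=.052:plane(ci,(u,v),z,True)
A,B,F=P(277.4,140.5),P(288,140.5),P(295.8,140.5)
print(A.round(4),B.round(4),F.round(4),np.linalg.norm(B-A)*1e3,np.linalg.norm(F-A)*1e3)
print("padlen",np.linalg.norm(P(292,121.8)-P(292,159.2))*1e3)
# bar centre/yaw top z = 0.045-0.013+0.060
bar=[P(240+x/6,95+y/6,.092) for x,y in [(414,143),(518,143),(516,458),(412,455)]]
print(np.mean(bar,0).round(4),np.degrees(np.arctan2(*(bar[0]-bar[3])[[1,0]])),np.degrees(np.arctan2(*(bar[1]-bar[2])[[1,0]])),np.linalg.norm(bar[0]-bar[3]),np.linalg.norm(bar[0]-bar[1]))
E
```

```text
[0.4085 0.092  0.052 ] [0.4169 0.0923 0.052 ] [0.4231 0.0926 0.052 ] 8.430435102073927 14.599957335017212
padlen 29.756566219350468
[0.44  0.093 0.092] 92.58642690212457 93.0417268847088 0.03465512835836497 0.011314127187881686
```

The pad is deflected by 2.7–3.3 mm (3.3–3.9 N). The bar lies at 92.8°, against 93.2° square across the slot, and the sizes check (pad 29.8 mm, bar 11.3 x 34.7 mm). I hand the job in.

```bash
python3 - <<'E'
from cell import env
print(env.close_job())
E
```

```text
the job is handed in; nothing more can be done
None
```

The stop is locked in the rail and holds the pad with about 3.3–3.9 N, worked out from how far the pad is pushed in. I handed the job in at about 20 s of the 54 s allowed. No verdict came back.

**What I did:** I took the stop from its parking block and lowered its foot into the slot until the collar rested on the rail. I then slid it to the pad until it pushed with about 4.5 N and pressed it down 5 mm. After a quarter turn clockwise I let the spring seat the foot under the lips, and released it.

**Last checks:**
- **Angle:** in the wrist view the grip bar is within about 0.5° of square across the slot.
- **Upright and clear:** the side and wrist views show the stop standing upright with its collar on the pad. The gripper is well clear.
- **Foot under the lips:** I did not see this directly. The tool stopped rising 3 mm below its height at collar contact, which puts the foot's underside about 13 mm below the rail's top.

**What disagreed:**
- **Wrist camera:** it was about 1 mm off sideways. I corrected for that when lowering the foot.
- **Sideways force:** just before release the wrist read up to 8.9 N sideways, while the rod picture gave about 4 N on the pad. I took the rest as friction and eased the tool back before letting go.
- **Pad force:** two ways of measuring the pad's final deflection differed by 0.5 mm, which gives the 3.3–3.9 N range.

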